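# Vent a spray gun and lock the blue colour pod into its feed socket

## Robot

A 7-joint arm with a two-finger parallel gripper is mounted at the origin on the work surface. World frame = base frame: x ahead of the robot, y to its left, z up, the work surface at z = 0. Lengths are in m, angles in rad, forces in N, time in s.
With the tool pointing down it reaches from about 0.425 to 0.875 m from the base axis. Payload 8.4 kg.
Tool frame: the origin (TCP) lies between the finger pads, 19 mm behind the fingertips; this is the grasp point; y points along the fingers, x is the direction in which the jaws open and shut, and the axes are right-handed (so a half turn about y gives the same grasp; the last joint's range is limited). The gripper opens to 85 mm and grips with 20 to 120 N. Pads are 22 mm wide; open, the fingers measure 114 mm over their backs; the gripper's body (76 mm by 85 mm) begins 54 mm behind the grasp point. The pads swing forward as they close: fully open they stand 13 mm farther back than shut.
Start: joints at [1.043, 0.333, 0.04, 1.465, -0.013, 1.343, -0.059], TCP at [0.27, -0.591, 0.25] pointing down, gripper open.
Joint ranges: [-2.58, 2.58], [-0.38, 2.09], [-1.3, 1.39], [0.25, 2.4], [-1.5, 4.64], [0.08, 2.09], [-2.65, 2.65]. Speed limits (rad/s): [2.22, 2.22, 2.79, 2.79, 3.14, 3.14, 3.14].

## Interface

Orientations are given as a unit quaternion [x, y, z, w].
In Python, from bench import sense, capture, hand_in gives the robot as it stands.
- The arm moves only by the shell command python3 -m handwheel 'ROWS' [FORCE]. ROWS is JSON, a list of rows, each an object of numbers: "grip": the finger opening in m, from 0 to 0.0854; "dx", "dy", "dz": the shift along the tool's x, y, z in m; "wx", "wy", "wz": the turn, a rotation vector about the tool's x, y, z in degrees. In form: [{"grip": .., "dx": .., "dy": .., "dz": .., "wx": .., "wy": .., "wz": ..}, ...]. A call has 1 to 10 rows; each row is the pose to reach, as a shift and turn from the pose commanded when the call began, along the tool's axes at that moment; what a row does not reach only later rows make up. A row lasts 1/12 s, in which the tool goes at most 41.7 mm and 7.16 degrees, less where a joint would pass 70% of its speed; a pose out of reach is approached as far as the arm can. A call with a gripper value outside its range is refused whole. The fingers move at their own pace and stop on an object; FORCE is the grip in N (left out, the last holds). Time passes only in rows, so rows that repeat a pose let the fingers close. It gives the time, the measured TCP pose, the force and the opening at its end, in the units of the state.
- sense(): the state, without advancing time (a new reading comes with each control period).
- capture(name): name is "side" or "top" or "wrist"; returns a dict with "pixels" (400x640x3 uint8, red, green, blue), "depth" (400x640 float32, m along the optical axis (not along the pixel's ray), 0 where there is no reading), "camera_matrix" (3x3 intrinsics, pixels), "xyz" and "orientation" of the camera in the world. Camera axes: x right, y down, z forward; pixel columns grow to the right and rows downward; lengths in m; the calibration is good to about 2 mm. A picture is of the moment at which its call begins.
- hand_in(): hands the job in, once; it reports no verdict.
The state is a dict: "t": time; "joint_pos": joint angles; "dq": joint speeds; "tau": joint torques, N m; "eef_pos": TCP position; "orientation": TCP orientation; "wrist_force": force on the tool from outside, world axes, zero at the start; "wrist_torque": the same for the moment, N m; "opening": finger opening in m.
Only numpy, scipy, OpenCV 4.12 (cv2) and the standard library are available. Lean on these libraries where they do the work, as an engineer would, in place of code of your own. Each camera call takes 0.05 s, during which the arm holds its last target.

## Task

Before changing colour, vent the clamped spray gun: squeeze its red trigger all the way towards the grip and let it spring back. Then take the blue colour pod out of the wooden rack, put it upright into the round feed socket on top of the gun with its lugs in the two notches, push it down against the spring, turn it a quarter turn clockwise (seen from above) to the stop, and finish while still gripping it there pushed in and fully turned, since its spring turns it back as soon as it is let go. Leave the other pods and everything else on the bench where they are.

Things in the scene. Friction and masses are not known exactly. Their poses are not given: they have to be found in the camera images.
- gun: Aluminium spray gun lying on its side, fixed in a plywood jig 200x210x12 mm. Origin on the bench; z up. Barrel along y (nozzle to +y) at x=+40 mm, axis 45 mm up. The grip, a bar with y -38 to -18 mm and 30 to 60 mm up, runs from the barrel towards -x to x=-100 mm; the red trigger lies along its +y side. The round feed socket stands on the barrel at x=+40, y=+45 mm.
- squeeze (a point): Point on the gun for squeezing grip and trigger from above, fingers closing along y (axes as the gun's): 45 mm above the bench, 33 mm above the jig plate, midway between the outer faces of grip and squeezed trigger. Grip's outer face 19 mm away at -y; trigger's outer face 33 mm away at +y at rest, 19 mm squeezed (52 mm wide at rest, 38 mm squeezed).
- trigger_pad (a point): Point on the outer (+y) face of the red trigger, 53 mm from its hinge, 45 mm above the bench; moves with the trigger. The trigger is a bar 80 mm long, 8 mm thick and 22 mm high.
- trigger (a joint): Trigger angle, rad: 0 released, 0.28 squeezed to its stop, on a vertical hinge; it swings towards the grip (gun's -y). Its spring needs about 2 N at the pad to start and 6 N at the stop, and returns it when let go.
- port (a point): Centre of the mouth of the dark round feed socket (60 mm outside diameter, rim 100 mm above the bench, opens upwards), axes as the gun's. Under the rim a flange 6 mm thick with a 36 mm bore and two notches, 13 mm wide, reaching 24 mm from the axis, at +x and -x, each with a white mark on the rim. A pod enters only with its x axis along this x axis, either way round.
- plunger (a joint): How far the sprung receiver in the socket is pushed down, m: 0 at rest, 0.009 at its stop; 4 N to start, 9 N at the stop. A pod just resting on it, lugs in the notches, has its origin 24 mm below the socket's mouth; pushed down more than about 6 mm further its lugs clear the flange and it can turn.
- turn (a joint): How far the receiver is turned clockwise seen from above, rad: 0 at rest (entry position), 1.5 at the stop. A torsion spring (0.03 N m at the start, 0.15 N m at the stop) turns it back when let go. The pod's key has about 0.1 rad of play in it.
- key_slot (a point): Centre of the top of the receiver, 12 mm below the mouth at rest; moves and turns with it. Its 9 mm wide slot for the pod's key lies along this point's x axis.
- rack: Fixed wooden rack 90 x 285 x 45 mm with three through holes of 52 mm diameter at y = -95, 0 and +95 mm. Origin at the centre of its underside. Each hole holds one pod; which pod is where varies.
- pod_blue: Blue colour pod, 0.15 kg, upright in the rack (origin 7 mm above the bench). Origin at the bottom of its key, on its axis, z up. Heights: flat key 28 mm along x, 6 mm thick (0-12 mm, tapered foot); black neck 32 mm diameter (12-38); lugs at +x and -x reaching 22 mm from the axis, 8 mm wide (18-24); blue drum 64 mm diameter (38-78); wing on top. Half a turn about z makes no difference.
- wing (a point): On the blue pod's axis, 100 mm above its origin, axes as the pod's: a good TCP point from above. The white wing is 46 mm along x, 14 mm thick along y, 78 to 103 mm above the pod's origin; close the fingers along y. Fingertips 19 mm past the TCP clear the drum's top by 3 mm.
- pod_yellow: Same pod in yellow, in the rack; leave it.
- pod_green: Same pod in green, in the rack; leave it.
- cup: White mixing cup, 70 mm diameter, 80 mm tall, origin under its centre; leave it.
- ink_bottle: Small black ink bottle with green cap, 36 mm diameter, 90 mm tall, origin under its centre; leave it.
- jar: White jar, 60 mm diameter, 75 mm tall, origin under its centre; leave it.
- flask: Black bottle, 56 mm diameter, 140 mm tall, origin under its centre; leave it.
- brush: Paint brush lying on the bench; leave it.

How it is judged:
By the outcome, as a careful person would: the job done as asked, in the order asked, and still so for the second after the job is handed in, while the arm keeps its last pose, push and grip.
It also fails if it takes over 64 s, if anything falls off the work surface, if the arm or the gripper's body presses on something with over 40 N, if the wrist force passes 120 N, or if a joint passes its speed limit or range.

## Working session

There is one attempt and no reset: what is moved stays moved. The work goes in short steps, Python scripts to look and compute and a shell command to move; the robot and the scene stay as the last step left them, time stands still between calls to the robot, and variables do not carry over. Pictures are saved under pics/ and viewed, and the job is handed in when it is done.

```bash
mkdir -p pics; ls; cat > h.py <<'E'
import numpy as np, cv2
from scipy.spatial.transform import Rotation as R
from bench import sense, capture
def snap(n,f):
    c=capture(n); cv2.imwrite('pics/'+f+'.png',cv2.cvtColor(c['pixels'],cv2.COLOR_RGB2BGR)); np.savez('pics/'+f+'.npz',**c); return c
def load(f): return dict(np.load('pics/'+f+'.npz'))
def ray(c,u,v,z):
    K=np.array(c['camera_matrix']);d=np.linalg.inv(K)@np.array([u,v,1.]);d=R.from_quat(c['orientation']).as_matrix()@d
    o=np.array(c['xyz']);return o+d*(z-o[2])/d[2]
def pts(c):
    K=np.array(c['camera_matrix']);D=c['depth'];v,u=np.mgrid[:D.shape[0],:D.shape[1]]
    P=np.stack([(u-K[0,2])/K[0,0]*D,(v-K[1,2])/K[1,1]*D,D],-1)
    return P@R.from_quat(c['orientation']).as_matrix().T+np.array(c['xyz'])
E
python3 - <<'E'
from h import *
for n in ('top','side'):
    c=snap(n,n+'0'); print(n,c['xyz'],c['orientation'],c['camera_matrix'])
s=sense();print(s['t'],s['eef_pos'],s['orientation'],s['opening'])
print(R.from_quat(s['orientation']).as_matrix().round(3))
E
```

```text
pics
top [0.37091615 0.07043668 1.0903586 ] [-0.69461494  0.71336803 -0.06357848  0.0676307 ] [[395.72860393   0.         324.64232664]
 [  0.         395.72860393 193.2618802 ]
 [  0.           0.           1.        ]]
side [-0.0153071   0.88677274  0.86087199] [-0.2752977   0.85141978 -0.42332093  0.14175658] [[462.98428113   0.         322.00987055]
 [  0.         462.98428113 199.0462935 ]
 [  0.           0.           1.        ]]
0.1 [ 0.27006863 -0.59082283  0.24923489] [-0.59469668  0.38261265 -0.38172178  0.59517384] 0.0858112473989018
[[ 0.416 -0.001  0.909]
 [-0.909  0.001  0.416]
 [-0.001 -1.    -0.   ]]
```

View pics/top0.png

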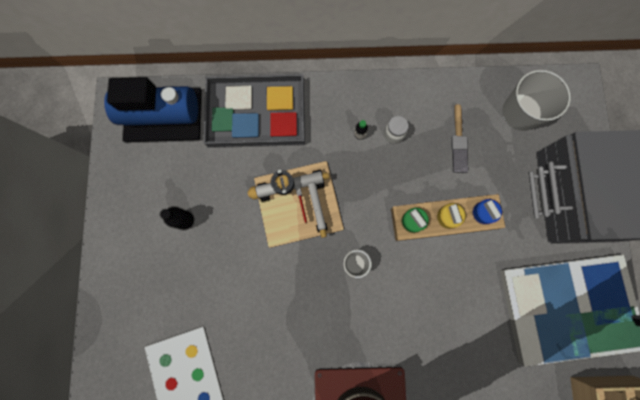

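View pics/side0.png

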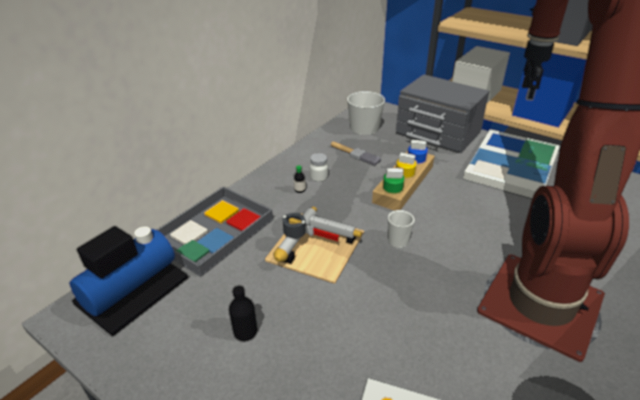

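```bash
python3 - <<'E'
from h import *
c=load('top0');im=cv2.cvtColor(c['pixels'],cv2.COLOR_RGB2BGR)
a=cv2.resize(im[155:255,240:360],None,fx=6,fy=6,interpolation=cv2.INTER_CUBIC);cv2.imwrite('pics/zg.png',a)
a=cv2.resize(im[185:245,385:515],None,fx=6,fy=6,interpolation=cv2.INTER_CUBIC);cv2.imwrite('pics/zr.png',a)
P=pts(c)
hsv=cv2.cvtColor(im,cv2.COLOR_BGR2HSV)
for n,lo,hi,win in (('blue',(100,120,60),(125,255,255),(385,515)),('yellow',(18,120,80),(32,255,255),(435,475)),('green',(45,100,40),(85,255,255),(385,440)),('white',(0,0,150),(179,60,255),(385,515))):
    m=cv2.inRange(hsv,lo,hi);m[:185]=0;m[245:]=0;m[:,:win[0]]=0;m[:,win[1]:]=0
    for k in cv2.findContours(m,0,2)[0]:
        if cv2.contourArea(k)<20: continue
        r=cv2.minAreaRect(k);print(n,r,'depthz',np.median(P[...,2][cv2.drawContours(m*0,[k],0,255,-1)>0]))
        for z in (.085,.11): print(ray(c,*r[0],z).round(4))
E
```

```text
blue ((497.95587158203125, 205.92645263671875), (13.548388481140137, 3.429971694946289), 59.03623962402344) depthz 0.08458611836492302
[ 0.5148 -0.369   0.085 ]
[ 0.5113 -0.3581  0.11  ]
blue ((483.63690185546875, 213.06675720214844), (23.2117919921875, 19.073625564575195), 64.65382385253906) depthz 0.08388058759221917
[ 0.4974 -0.3306  0.085 ]
[ 0.4943 -0.3206  0.11  ]
yellow ((451.0, 215.0), (28.0, 26.0), 0.0) depthz 0.08312341796756106
[ 0.4947 -0.2471  0.085 ]
[ 0.4916 -0.2392  0.11  ]
green ((411.95977783203125, 222.41546630859375), (24.202281951904297, 17.11868667602539), 50.52753829956055) depthz 0.0837667095825343
[ 0.4784 -0.1465  0.085 ]
[ 0.4757 -0.1411  0.11  ]
green ((423.3399658203125, 213.61996459960938), (17.800003051757812, 5.000000953674316), 53.130104064941406) depthz 0.08413246949862652
[ 0.5002 -0.177   0.085 ]
[ 0.4969 -0.1708  0.11  ]
white ((418.280029296875, 218.04002380371094), (18.0, 5.199999809265137), 53.13010025024414) depthz 0.10973947394608541
[ 0.4892 -0.1633  0.085 ]
[ 0.4862 -0.1575  0.11  ]
white ((456.0500183105469, 213.1500244140625), (18.657434463500977, 5.059643745422363), 71.56504821777344) depthz 0.10996842015299468
[ 0.4991 -0.2604  0.085 ]
[ 0.4959 -0.2522  0.11  ]
white ((493.7205505371094, 208.86761474609375), (18.35034942626953, 5.487954616546631), 59.03623962402344) depthz 0.109859409680652
[ 0.5075 -0.3574  0.085 ]
[ 0.5041 -0.3467  0.11  ]
```

View pics/zg.png

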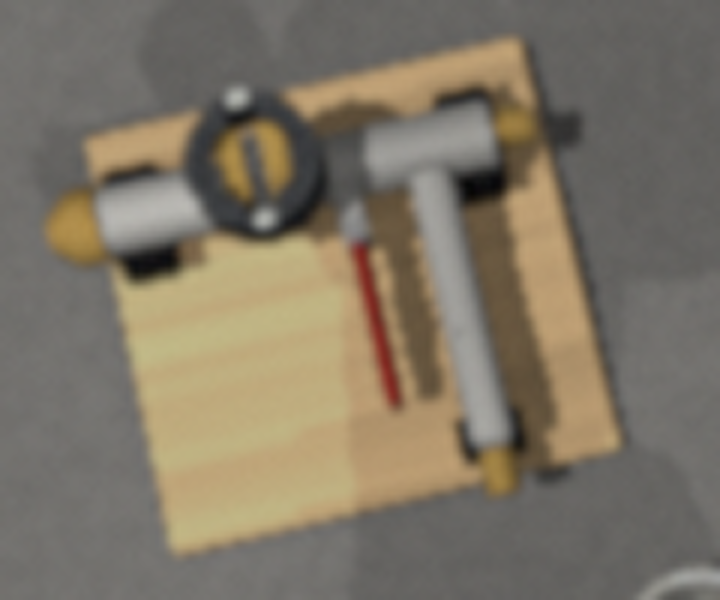

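View pics/zr.png

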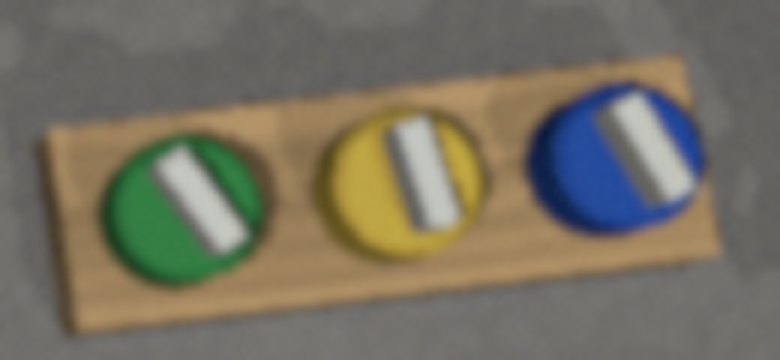

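```bash
python3 - <<'E'
from h import *
c=load('top0')
def g(u,v,z,ox=240,oy=155): return ray(c,ox+(u+.5)/6-.5,oy+(v+.5)/6-.5,z)
C=[g(*p,.012) for p in ((85,140),(520,38),(620,445),(175,553))]
for p in C: print(p.round(4))
print('centre',np.mean(C,0).round(4))
for a,b in ((0,1),(1,2),(2,3),(3,0)):
    d=C[b]-C[a];print(np.linalg.norm(d),np.degrees(np.arctan2(d[1],d[0])))
m1,m2=g(237,98,.1),g(265,218,.1);d=m1-m2;print('marks',m1,m2,(m1+m2)/2,np.linalg.norm(d),np.degrees(np.arctan2(d[1],d[0])))
P=pts(c);z=P[...,2]
sel=(z>.092)&(z<.108);sel[:155]=0;sel[215:]=0;sel[:,:260]=0;sel[:,310:]=0
print(sel.sum(),P[sel].mean(0), np.ptp(P[sel],axis=0))
m=sel.astype(np.uint8);k=max(cv2.findContours(m,0,2)[0],key=cv2.contourArea);e=cv2.fitEllipse(k);print(e,ray(c,*e[0],.1))
# trigger
im=cv2.cvtColor(c['pixels'],cv2.COLOR_RGB2HSV)
r=((im[...,0]<8)|(im[...,0]>172))&(im[...,1]>120);r[:185]=0;r[235:]=0;r[:,:290]=0;r[:,:][:,320:]=0
q=P[r];print('trig',r.sum(),q.mean(0),q[:,2].max())
v,u=np.nonzero(r);i=np.argmin(v);j=np.argmax(v);print([ray(c,u[t],v[t],.056).round(4) for t in (i,j)])
# grip top
for p in ((432,180),(490,435)): print('grip',g(*p,.06))
E
```

```text
[0.6228 0.2711 0.012 ]
[0.6662 0.0671 0.012 ]
[0.474  0.0267 0.012 ]
[0.4306 0.2291 0.012 ]
centre [0.5484 0.1485 0.012 ]
0.20860396651566834 -77.98535476939696
0.19646242912200085 -168.15547966362595
0.20691934979628415 102.10219324719394
0.1967808189446769 12.335370072322505
marks [0.61893282 0.18952477 0.1       ] [0.56610624 0.17785169 0.1       ] [0.59251953 0.18368823 0.1       ] 0.054100910250277294 12.460409895467574
262 [0.59146045 0.1838536  0.09913612] [0.05916251 0.05965048 0.01294926]
((281.41009521484375, 181.44522094726562), (22.315418243408203, 22.617109298706055), 79.93595123291016) [0.59100548 0.18368478 0.1       ]
trig 51 [0.52551409 0.13384172 0.05535163] 0.05816754818799774
[array([0.5599, 0.1422, 0.056 ]), array([0.4928, 0.1273, 0.056 ])]
grip [0.58912502 0.10796949 0.06      ]
grip [0.47521632 0.08500353 0.06      ]
```

```bash
cat >> h.py <<'E'
def to(p,yaw):
    """shift/turn in tool axes to reach TCP world p with tool x at yaw (deg), tool y down"""
    s=sense();M=R.from_quat(s['orientation']);x=M.as_matrix()[:,0]
    T=np.array([[np.cos(np.radians(yaw)),0,np.sin(np.radians(yaw))],[np.sin(np.radians(yaw)),0,-np.cos(np.radians(yaw))],[0,-1,0]])
    T[:,1]=[0,0,-1];T[:,2]=np.cross(T[:,0],T[:,1])
    d=M.inv().apply(np.array(p)-s['eef_pos']);w=np.degrees((M.inv()*R.from_matrix(T)).as_rotvec())
    print('now',np.round(s['eef_pos'],4),'yaw',np.degrees(np.arctan2(x[1],x[0])).round(2),'d(mm)',(d*1000).round(1),'w',w.round(2))
def st():
    s=sense();x=R.from_quat(s['orientation']).as_matrix()[:,0]
    print('t',s['t'],'pos',np.round(s['eef_pos'],4),'yaw',np.degrees(np.arctan2(x[1],x[0])).round(2),'q',np.round(s['joint_pos'],2),'F',np.round(s['wrist_force'],1),'T',np.round(s['wrist_torque'],2),'op',round(s['opening'],4))
E
python3 - <<'E'
from h import *
c=load('top0')
import math
u,v=493.72,208.87
for name,(u,v),a in (('blue',(493.72,208.87),59.04),('yel',(456.05,213.15),71.6),('gr',(418.28,218.04),53.1)):
    a=math.radians(a);d=ray(c,u+8*math.cos(a),v+8*math.sin(a),.11)-ray(c,u,v,.11);print(name,np.degrees(np.arctan2(d[1],d[0])))
def g(u,v,z=.11): return ray(c,385+(u+.5)/6-.5,185+(v+.5)/6-.5,z)
a=(g(628,92)+g(650,92))/2;a=g(628,96);b=g(677,197);d=a-b;print('blue',(a+b)/2,np.linalg.norm(d),np.degrees(np.arctan2(d[1],d[0])))
to([.47,-.347,.25],-34)
E
```

```text
blue -154.32694040736286
yel -166.48546129155537
gr -146.45001930342497
blue [ 0.50392438 -0.34571953  0.11      ] 0.045677695496885086 20.321781751661646
now [ 0.2701 -0.5908  0.2492] yaw -65.43 d(mm) [-138.6   -0.6  283.2] w [-2.000e-02 -3.143e+01 -8.000e-02]
```

```bash
python3 -m handwheel '[{"dx":-0.126,"dz":0.310,"grip":0.085},{"dx":-0.126,"dz":0.310,"grip":0.085},{"dx":-0.126,"dz":0.310,"grip":0.085},{"dx":-0.126,"dz":0.310,"grip":0.085},{"dx":-0.126,"dz":0.310,"grip":0.085},{"dx":-0.126,"dz":0.310,"grip":0.085},{"dx":-0.126,"dz":0.310,"grip":0.085},{"dx":-0.126,"dz":0.310,"grip":0.085},{"dx":-0.126,"dz":0.310,"grip":0.085},{"dx":-0.126,"dz":0.310,"grip":0.085}]'; python3 - <<'E'
from h import *
c=snap('wrist','w1');print(c['xyz'],c['camera_matrix'][0]);st()
E
```

```text
[ 0.34033467 -0.55769449  0.37332536] [293.54587285   0.         318.13392119]
t 0.15 pos [ 0.2701 -0.5909  0.2493] yaw -65.43 q [ 1.04  0.33  0.04  1.47 -0.01  1.34 -0.06] F [-0.1 -0.9 -0. ] T [ 0.02 -0.01 -0.03] op 0.0857validation failed for argument at $[0]...
```

View pics/w1.png

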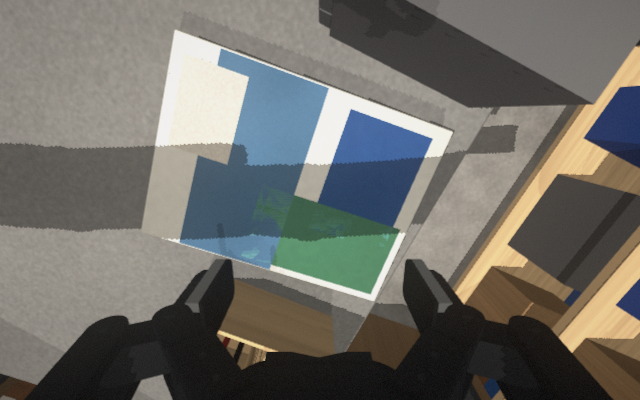

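The wrist view shows only the tray, since the arm hasn't moved. The call was refused, probably because every key is required.

```bash
python3 -m handwheel '[{"grip":0.085,"dx":-0.113,"dy":0,"dz":0.240,"wx":0,"wy":0,"wz":0},{"grip":0.085,"dx":-0.113,"dy":0,"dz":0.240,"wx":0,"wy":0,"wz":0},{"grip":0.085,"dx":-0.113,"dy":0,"dz":0.240,"wx":0,"wy":0,"wz":0},{"grip":0.085,"dx":-0.113,"dy":0,"dz":0.240,"wx":0,"wy":0,"wz":0},{"grip":0.085,"dx":-0.113,"dy":0,"dz":0.240,"wx":0,"wy":0,"wz":0},{"grip":0.085,"dx":-0.113,"dy":0,"dz":0.240,"wx":0,"wy":0,"wz":0},{"grip":0.085,"dx":-0.113,"dy":0,"dz":0.240,"wx":0,"wy":0,"wz":0},{"grip":0.085,"dx":-0.113,"dy":0,"dz":0.240,"wx":0,"wy":0,"wz":0},{"grip":0.085,"dx":-0.113,"dy":0,"dz":0.240,"wx":0,"wy":0,"wz":0}]'; python3 - <<'E'
from h import *
c=snap('wrist','w2');print(c['xyz'],c['camera_matrix'][0]);st()
E
```

```text
t: 0.9
eef_pos: [0.442, -0.3878, 0.2498]
orientation: [0.595, -0.382, 0.381, -0.595]
wrist_force: [-0.7, 0.3, 0.0]
opening: 0.0853
[ 0.51217978 -0.35433866  0.37392159] [293.54587285   0.         318.13392119]
t 0.95 pos [ 0.4409 -0.3891  0.2498] yaw -65.45 q [ 0.74  0.21 -0.11  1.62  0.02  1.31 -0.52] F [ 0.6 -0.9  0.3] T [ 0.01 -0.08 -0.03] op 0.0851
```

View pics/w2.png

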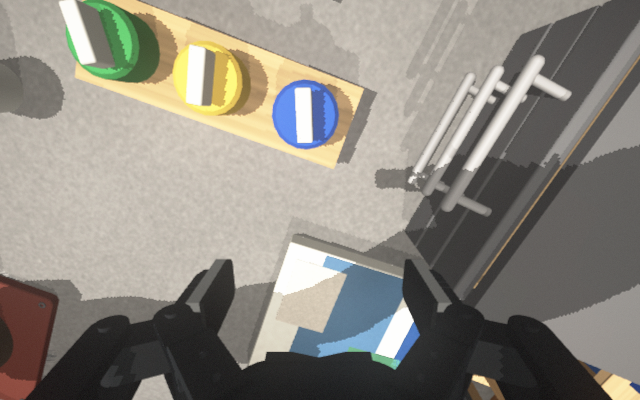

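The wrist view shows the blue pod around pixel (305,114) with its white wing nearly vertical. I'll measure it now.

```bash
cat >> h.py <<'E'
def wing(c,win,z=.11,lo=(0,0,200),hi=(179,50,255)):
    hsv=cv2.cvtColor(c['pixels'],cv2.COLOR_RGB2HSV);m=cv2.inRange(hsv,lo,hi);k=m*0;k[win[1]:win[3],win[0]:win[2]]=1;m=m*k
    k=max(cv2.findContours(m,0,2)[0],key=cv2.contourArea);B=cv2.boxPoints(cv2.minAreaRect(k));W=np.array([ray(c,*b,z) for b in B])
    e=[(W[(i+1)%4]-W[i])[:2] for i in range(4)];n=[np.linalg.norm(x) for x in e];l=e[int(np.argmax(n))]
    print('wing ctr',W.mean(0).round(4),'sides',np.round(n,4),'yaw',np.degrees(np.arctan2(l[1],l[0]))%180, 'px',cv2.minAreaRect(k))
E
python3 - <<'E'
from h import *
c=load('w2');wing(c,(270,75,340,155));P=pts(c);print(np.median(P[100:130,298:310,2]))
E
```

```text
wing ctr [ 0.5036 -0.3443  0.11  ] sides [0.0134 0.0454 0.0141 0.0454] yaw 25.355597753082264 px ((303.1870422363281, 114.61044311523438), (55.269309997558594, 15.991120338439941), 88.09085083007812)
0.11038901241056553
```

```bash
python3 - <<'E'
from h import *
to([.49,.12,.25],-78)
E
```

```text
now [ 0.4409 -0.3891  0.2498] yaw -65.45 d(mm) [-4.427e+02 -4.000e-01  2.562e+02] w [ 0.05 12.55 -0.  ]
```

```bash
python3 -m handwheel '[{"grip":0.085,"dx":-0.221,"dy":0,"dz":0.128,"wx":0,"wy":6,"wz":0},{"grip":0.085,"dx":-0.221,"dy":0,"dz":0.128,"wx":0,"wy":6,"wz":0},{"grip":0.085,"dx":-0.221,"dy":0,"dz":0.128,"wx":0,"wy":6,"wz":0},{"grip":0.085,"dx":-0.221,"dy":0,"dz":0.128,"wx":0,"wy":6,"wz":0},{"grip":0.085,"dx":-0.221,"dy":0,"dz":0.128,"wx":0,"wy":6,"wz":0},{"grip":0.085,"dx":-0.443,"dy":0,"dz":0.256,"wx":0,"wy":12.6,"wz":0},{"grip":0.085,"dx":-0.443,"dy":0,"dz":0.256,"wx":0,"wy":12.6,"wz":0},{"grip":0.085,"dx":-0.443,"dy":0,"dz":0.256,"wx":0,"wy":12.6,"wz":0},{"grip":0.085,"dx":-0.443,"dy":0,"dz":0.256,"wx":0,"wy":12.6,"wz":0},{"grip":0.085,"dx":-0.443,"dy":0,"dz":0.256,"wx":0,"wy":12.6,"wz":0}]';python3 -m handwheel '[{"grip":0.085,"dx":-0.0,"dy":0,"dz":0.0,"wx":0,"wy":0,"wz":0}]'; python3 - <<'E'
from h import *
st();to([.49,.12,.25],-78)
E
```

```text
t: 1.78
eef_pos: [0.4809, 0.0235, 0.2502]
orientation: [0.549, -0.446, 0.446, -0.549]
wrist_force: [1.5, -0.1, -0.7]
opening: 0.0852
t: 1.87
eef_pos: [0.4812, 0.0306, 0.2506]
orientation: [-0.55, 0.444, -0.443, 0.552]
wrist_force: [-0.9, 0.7, -0.8]
opening: 0.0846
t 1.8667 pos [0.4812 0.0306 0.2506] yaw -77.64 q [ 0.32  0.01 -0.47  1.84  0.    1.29 -1.51] F [-0.9  0.7 -0.8] T [0.09 0.02 0.01] op 0.0846
now [0.4812 0.0306 0.2506] yaw -77.64 d(mm) [-85.4   0.8  27.8] w [-0.1   0.36 -0.13]
```

```bash
python3 -m handwheel '[{"grip":0.085,"dx":-0.085,"dy":0,"dz":0.028,"wx":0,"wy":0.4,"wz":0},{"grip":0.085,"dx":-0.085,"dy":0,"dz":0.028,"wx":0,"wy":0.4,"wz":0},{"grip":0.085,"dx":-0.085,"dy":0,"dz":0.028,"wx":0,"wy":0.4,"wz":0},{"grip":0.085,"dx":-0.085,"dy":0,"dz":0.028,"wx":0,"wy":0.4,"wz":0}]'; python3 - <<'E'
from h import *
c=snap('wrist','w3');st()
E
```

```text
t: 2.2
eef_pos: [0.491, 0.1144, 0.25]
orientation: [-0.548, 0.447, -0.446, 0.549]
wrist_force: [0.1, -0.6, 0.2]
opening: 0.0851
t 2.25 pos [0.4911 0.1122 0.2499] yaw -78.42 q [ 0.22  0.07 -0.55  1.79  0.04  1.29 -1.71] F [ 0.5 -0.9 -0.3] T [-0.03  0.02  0.04] op 0.0848
```

View pics/w3.png

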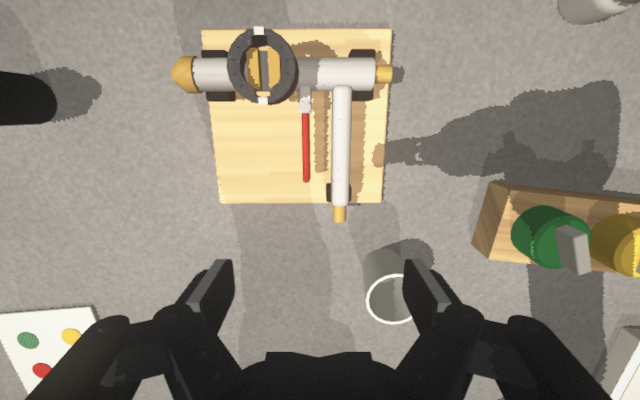

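```bash
cat >> h.py <<'E'
def mark(c,u,v,z,r=9):
    g=cv2.cvtColor(c['pixels'],cv2.COLOR_RGB2HSV);m=((g[...,2]>190)&(g[...,1]<40)).astype(np.uint8)
    k=m*0;k[v-r:v+r,u-r:u+r]=1;M=cv2.moments(m*k,True);print('px',M['m10']/M['m00'],M['m01']/M['m00'],M['m00']);return ray(c,M['m10']/M['m00'],M['m01']/M['m00'],z)
E
python3 - <<'E'
from h import *
c=load('w3');a=mark(c,259,31,.1);b=mark(c,263,99,.1,7);d=a-b
print(a,b,(a+b)/2,np.linalg.norm(d),np.degrees(np.arctan2(d[1],d[0])))
P=pts(c);z=P[...,2];s=(z>.095)&(z<.107);s[115:]=0;s[:,:215]=0;s[:,310:]=0
k=max(cv2.findContours(s.astype(np.uint8),0,2)[0],key=cv2.contourArea);(x,y),r=cv2.minEnclosingCircle(k);e=cv2.fitEllipse(k);print(e,ray(c,*e[0],.1),P[s].mean(0))
port=np.array([.592,.1837]);
def loc(w,yaw=12.1):
    t=np.radians(yaw);q=w[:2]-(a+b)[:2]/2;return np.array([q[0]*np.cos(t)+q[1]*np.sin(t)+.04,-q[0]*np.sin(t)+q[1]*np.cos(t)+.045])*1000
hsv=cv2.cvtColor(c['pixels'],cv2.COLOR_RGB2HSV)
r=((hsv[...,0]<8)|(hsv[...,0]>172))&(hsv[...,1]>120);r[200:]=0;r[:100]=0;r[:,:290]=0;r[:,320:]=0
for row in (115,130,150,170,180):
    u=np.nonzero(r[row])[0];print(row,loc(ray(c,u.min(),row,.056)),loc(ray(c,u.max(),row,.056)))
v=np.nonzero(r)[0];print('rows',v.min(),v.max())
for row in (110,150,180): 
    zz=P[row,325:360,2];u=325+np.nonzero(zz>.052)[0];print('grip',row,zz.max(),loc(ray(c,u.min(),row,.055)),loc(ray(c,u.max(),row,.055)))
E
```

```text
px 258.3777777777778 29.944444444444443 90.0
px 262.47945205479454 100.36986301369863 73.0
[0.61889318 0.19216289 0.1       ] [0.56544709 0.18082594 0.1       ] [0.59217013 0.18649441 0.1       ] 0.05463525152343181 11.976029739002508
((261.3208312988281, 65.8009262084961), (67.90736389160156, 76.60205078125), 162.18792724609375) [0.59272073 0.18586738 0.1       ] [0.59286096 0.18604051 0.10001396]
115 [-0.34896262 12.8876721 ] [-0.38706415  6.67085762]
130 [-15.42971979  13.23306421] [-15.46830751   6.92219641]
150 [-36.26835426  12.6367077 ] [-36.30106666   7.26938798]
170 [-57.97632067  13.11131478] [-58.01626528   6.53515391]
180 [-69.17615596  13.35617978] [-69.20973792   7.81783253]
rows 113 181
grip 110 0.06085650076136068 [  4.38579374 -19.23372391] [  4.27161798 -37.84895711]
grip 150 0.06100763984227553 [-36.58318417 -18.53870118] [-36.7013104  -37.92038319]
grip 180 0.061493507057413854 [-69.59947633 -18.81199586] [-69.71400546 -37.70017325]
```

```bash
python3 - <<'E'
from h import *
st();to([.5254,.1055,.12],-78)
E
```

```text
t 2.25 pos [0.4911 0.1122 0.2499] yaw -78.42 q [ 0.22  0.07 -0.55  1.79  0.04  1.29 -1.71] F [ 0.5 -0.9 -0.3] T [-0.03  0.02  0.04] op 0.0848
now [0.4911 0.1122 0.2499] yaw -78.42 d(mm) [ 13.5 129.8  32.3] w [ 0.02 -0.42 -0.01]
```

```bash
python3 -m handwheel '[{"grip":0.085,"dx":0.0135,"dy":0,"dz":0.032,"wx":0,"wy":-0.4,"wz":0},{"grip":0.085,"dx":0.0135,"dy":0.04,"dz":0.032,"wx":0,"wy":-0.4,"wz":0},{"grip":0.085,"dx":0.0135,"dy":0.08,"dz":0.032,"wx":0,"wy":-0.4,"wz":0},{"grip":0.085,"dx":0.0135,"dy":0.12,"dz":0.032,"wx":0,"wy":-0.4,"wz":0},{"grip":0.085,"dx":0.0135,"dy":0.13,"dz":0.032,"wx":0,"wy":-0.4,"wz":0},{"grip":0.085,"dx":0.0135,"dy":0.13,"dz":0.032,"wx":0,"wy":-0.4,"wz":0},{"grip":0.085,"dx":0.0135,"dy":0.13,"dz":0.032,"wx":0,"wy":-0.4,"wz":0}]'; python3 - <<'E'
from h import *
c=snap('wrist','w4');st();to([.5254,.1055,.12],-78);to([.5254,.1055,.048],-78)
E
```

```text
t: 2.83
eef_pos: [0.5255, 0.1047, 0.1212]
orientation: [-0.549, 0.446, -0.446, 0.549]
wrist_force: [-0.5, 0.2, 1.9]
opening: 0.085
t 2.8833 pos [0.5263 0.1053 0.1223] yaw -78.11 q [ 0.19  0.26 -0.54  1.87  0.15  1.05 -1.77] F [0.8 0.6 0.8] T [ 0.02  0.04 -0.02] op 0.0848
now [0.5263 0.1053 0.1223] yaw -78.11 d(mm) [-0.4  2.3 -0.8] w [-0.15 -0.11  0.02]
now [0.5263 0.1053 0.1223] yaw -78.11 d(mm) [-0.4 74.3 -1. ] w [-0.15 -0.11  0.02]
```

View pics/w4.png

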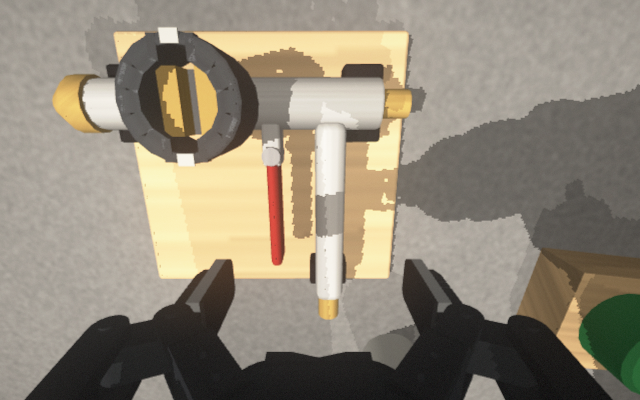

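The view shows the trigger (276,165–262) and grip (330,125–310) lying between the open fingers at u≈225 and 410. The socket ring is at (180,97).

```bash
python3 - <<'E'
from h import *
c=load('w4');a=mark(c,167,36,.1,11);b=mark(c,185,159,.1,9);d=a-b
print(a,b,(a+b)/2,np.linalg.norm(d),np.degrees(np.arctan2(d[1],d[0])))
E
python3 -m handwheel '[{"grip":0.085,"dx":0,"dy":0.025,"dz":-0.001,"wx":0,"wy":0,"wz":0},{"grip":0.085,"dx":0,"dy":0.05,"dz":-0.001,"wx":0,"wy":0,"wz":0},{"grip":0.085,"dx":0,"dy":0.073,"dz":-0.001,"wx":0,"wy":0,"wz":0},{"grip":0.085,"dx":0,"dy":0.073,"dz":-0.001,"wx":0,"wy":0,"wz":0},{"grip":0.085,"dx":0,"dy":0.073,"dz":-0.001,"wx":0,"wy":0,"wz":0}]' 30;  python3 - <<'E'
from h import *
st();to([.5254,.1055,.048],-78)
E
```

```text
px 167.74149659863946 34.43877551020408 294.0
px 185.15816326530611 159.43367346938774 196.0
[0.61884349 0.19255676 0.1       ] [0.56526949 0.18120909 0.1       ] [0.59205649 0.18688292 0.1       ] 0.05476260806669307 11.95922732138326
t: 3.3
eef_pos: [0.5247, 0.1057, 0.0486]
orientation: [-0.549, 0.445, -0.445, 0.55]
wrist_force: [0.8, 0.6, 0.7]
opening: 0.0851
t 3.3 pos [0.5247 0.1057 0.0486] yaw -78.05 q [ 0.17  0.35 -0.52  1.93  0.22  0.91 -1.82] F [0.8 0.6 0.7] T [ 0.02 -0.04 -0.02] op 0.0851
now [0.5247 0.1057 0.0486] yaw -78.05 d(mm) [0.3 0.6 0.6] w [-0.06 -0.05  0.01]
```

```bash
python3 -m handwheel '[{"grip":0.05,"dx":-0.001,"dy":0,"dz":0,"wx":0,"wy":0,"wz":0},{"grip":0.042,"dx":-0.001,"dy":0,"dz":0,"wx":0,"wy":0,"wz":0},{"grip":0.038,"dx":-0.001,"dy":0,"dz":0,"wx":0,"wy":0,"wz":0},{"grip":0.036,"dx":-0.001,"dy":0,"dz":0,"wx":0,"wy":0,"wz":0},{"grip":0.034,"dx":-0.001,"dy":0,"dz":0,"wx":0,"wy":0,"wz":0},{"grip":0.034,"dx":-0.001,"dy":0,"dz":0,"wx":0,"wy":0,"wz":0},{"grip":0.034,"dx":-0.001,"dy":0,"dz":0,"wx":0,"wy":0,"wz":0},{"grip":0.034,"dx":-0.001,"dy":0,"dz":0,"wx":0,"wy":0,"wz":0}]' 30;  python3 - <<'E'
from h import *
st();snap('wrist','w5')
E
```

```text
t: 3.97
eef_pos: [0.5251, 0.1067, 0.0493]
orientation: [-0.549, 0.444, -0.446, 0.55]
wrist_force: [-3.5, -1.1, 13.1]
opening: 0.0391
t 3.9667 pos [0.5251 0.1067 0.0493] yaw -78.04 q [ 0.16  0.35 -0.52  1.93  0.22  0.91 -1.82] F [-3.5 -1.1 13.1] T [-0.15  0.48  0.17] op 0.0391
```

View pics/w5.png

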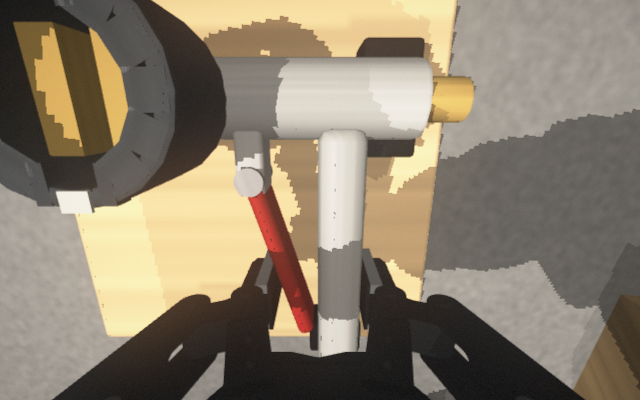

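The picture shows the trigger swung to the grip, with its tip at (308,330) and the opening at 39 mm. I'll press harder to check it is at the stop.

```bash
python3 -m handwheel '[{"grip":0.025,"dx":0,"dy":0,"dz":0,"wx":0,"wy":0,"wz":0},{"grip":0.025,"dx":0,"dy":0,"dz":0,"wx":0,"wy":0,"wz":0},{"grip":0.025,"dx":0,"dy":0,"dz":0,"wx":0,"wy":0,"wz":0},{"grip":0.025,"dx":0,"dy":0,"dz":0,"wx":0,"wy":0,"wz":0},{"grip":0.025,"dx":0,"dy":0,"dz":0,"wx":0,"wy":0,"wz":0},{"grip":0.025,"dx":0,"dy":0,"dz":0,"wx":0,"wy":0,"wz":0}]' 60;  python3 - <<'E'
from h import *
st();
def ang(c):
    hsv=cv2.cvtColor(c['pixels'],cv2.COLOR_RGB2HSV)
    r=(((hsv[...,0]<8)|(hsv[...,0]>172))&(hsv[...,1]>120)&(hsv[...,2]>40)).astype(np.uint8)
    k=max(cv2.findContours(r,0,2)[0],key=cv2.contourArea);q=k[:,0]
    W=np.array([ray(c,*p,.056)[:2] for p in q]).astype(np.float32);vx,vy,_,_=cv2.fitLine(W,2,0,.01,.01).ravel();return np.degrees(np.arctan2(vy,vx))%180
for f in ('w4','w5'): print(ang(load(f)))
print(ang(snap('wrist','w6')))
E
```

```text
t: 4.52
eef_pos: [0.5252, 0.1063, 0.0495]
orientation: [-0.549, 0.444, -0.446, 0.55]
wrist_force: [-3.5, -3.0, 14.4]
opening: 0.0378
t 4.5167 pos [0.5252 0.1063 0.0495] yaw -78.05 q [ 0.16  0.35 -0.52  1.93  0.22  0.91 -1.82] F [-3.5 -3.  14.4] T [-0.27  0.69  0.23] op 0.0378
11.411735
26.250032
27.13699
```

```bash
python3 -m handwheel '[{"grip":0.015,"dx":0,"dy":0,"dz":0,"wx":0,"wy":0,"wz":0},{"grip":0.015,"dx":0,"dy":0,"dz":0,"wx":0,"wy":0,"wz":0},{"grip":0.015,"dx":0,"dy":0,"dz":0,"wx":0,"wy":0,"wz":0},{"grip":0.015,"dx":0,"dy":0,"dz":0,"wx":0,"wy":0,"wz":0},{"grip":0.015,"dx":0,"dy":0,"dz":0,"wx":0,"wy":0,"wz":0}]' 90;  python3 - <<'E'
from h import *
st();
def ang(c):
    hsv=cv2.cvtColor(c['pixels'],cv2.COLOR_RGB2HSV)
    r=(((hsv[...,0]<8)|(hsv[...,0]>172))&(hsv[...,1]>120)&(hsv[...,2]>40)).astype(np.uint8)
    k=max(cv2.findContours(r,0,2)[0],key=cv2.contourArea);q=k[:,0]
    W=np.array([ray(c,*p,.056)[:2] for p in q]).astype(np.float32);vx,vy,_,_=cv2.fitLine(W,2,0,.01,.01).ravel();return np.degrees(np.arctan2(vy,vx))%180
print(ang(snap('wrist','w7')))
E
```

```text
t: 4.98
eef_pos: [0.5253, 0.106, 0.0497]
orientation: [-0.549, 0.444, -0.447, 0.55]
wrist_force: [-4.4, -5.5, 18.3]
opening: 0.0361
t 4.9833 pos [0.5253 0.106  0.0497] yaw -78.06 q [ 0.16  0.35 -0.52  1.93  0.22  0.91 -1.82] F [-4.4 -5.5 18.3] T [-0.46  0.82  0.32] op 0.0361
27.008669
```

With the force raised to 90 N the trigger angle stays at 27.0°, so it is at the stop. Next I release it and rise.

```bash
python3 -m handwheel '[{"grip":0.06,"dx":0,"dy":0,"dz":0,"wx":0,"wy":0,"wz":0},{"grip":0.085,"dx":0,"dy":0,"dz":0,"wx":0,"wy":0,"wz":0},{"grip":0.085,"dx":0,"dy":0,"dz":0,"wx":0,"wy":0,"wz":0},{"grip":0.085,"dx":0,"dy":0,"dz":0,"wx":0,"wy":0,"wz":0},{"grip":0.085,"dx":0,"dy":0,"dz":0,"wx":0,"wy":0,"wz":0}]' 60;  python3 - <<'E'
from h import *
st()
E
python3 -m handwheel '[{"grip":0.085,"dx":0,"dy":-0.03,"dz":0,"wx":0,"wy":0,"wz":0},{"grip":0.085,"dx":0,"dy":-0.07,"dz":0,"wx":0,"wy":0,"wz":0},{"grip":0.085,"dx":0,"dy":-0.11,"dz":0,"wx":0,"wy":0,"wz":0},{"grip":0.085,"dx":-0.03,"dy":-0.13,"dz":0,"wx":0,"wy":0,"wz":0},{"grip":0.085,"dx":-0.06,"dy":-0.13,"dz":-0.02,"wx":0,"wy":0,"wz":0},{"grip":0.085,"dx":-0.06,"dy":-0.13,"dz":-0.02,"wx":0,"wy":0,"wz":0},{"grip":0.085,"dx":-0.06,"dy":-0.13,"dz":-0.02,"wx":0,"wy":0,"wz":0},{"grip":0.085,"dx":-0.06,"dy":-0.13,"dz":-0.02,"wx":0,"wy":0,"wz":0}]';  python3 - <<'E'
from h import *
st();snap('wrist','w8')
E
```

```text
t: 5.45
eef_pos: [0.524, 0.1062, 0.0473]
orientation: [-0.549, 0.445, -0.445, 0.549]
wrist_force: [-0.1, 0.2, 0.0]
opening: 0.0851
t 5.45 pos [0.524  0.1062 0.0473] yaw -78.06 q [ 0.16  0.35 -0.52  1.93  0.22  0.91 -1.82] F [-0.1  0.2  0. ] T [ 0.    0.02 -0.01] op 0.0851
t: 6.12
eef_pos: [0.4917, 0.1605, 0.1769]
orientation: [0.55, -0.445, 0.445, -0.549]
wrist_force: [0.1, -0.7, -1.0]
opening: 0.085
t 6.1167 pos [0.4917 0.1605 0.1769] yaw -78.04 q [ 0.14  0.16 -0.59  1.85  0.1   1.15 -1.85] F [ 0.1 -0.7 -1. ] T [-0.04 -0.04  0.01] op 0.085
```

View pics/w8.png

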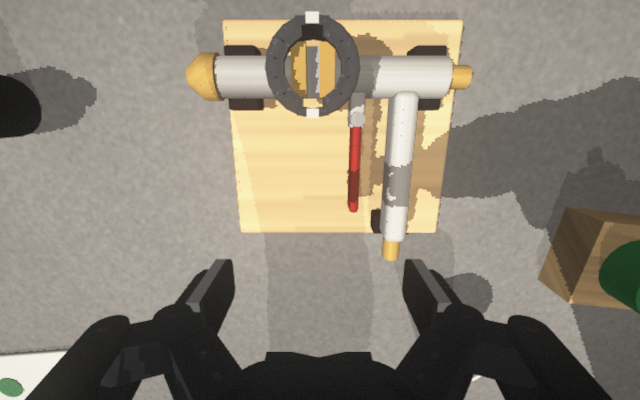

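The trigger has sprung back and is parallel to the grip (353,120–210). The socket is at (312,65). I measure the port here, with the socket near the image centre column.

```bash
python3 - <<'E'
from h import *
c=load('w8');a=mark(c,312,18,.1,10);b=mark(c,312,112,.1,8);d=a-b
print(a,b,(a+b)/2,np.linalg.norm(d),np.degrees(np.arctan2(d[1],d[0])))
P=pts(c);z=P[...,2];s=((z>.096)&(z<.104));s[130:]=0;s[:,:250]=0;s[:,370:]=0
k=max(cv2.findContours(s.astype(np.uint8),0,2)[0],key=cv2.contourArea);e=cv2.fitEllipse(k);print(e,ray(c,*e[0],.1),P[s].mean(0))
st();to([.480,-.13,.20],-65)
E
```

```text
px 311.82911392405066 16.468354430379748 158.0
px 312.5229357798165 112.95412844036697 109.0
[0.61911176 0.19213666 0.1       ] [0.56544314 0.1806469  0.1       ] [0.59227745 0.18639178 0.1       ] 0.05488474512804507 12.083879112612667
((312.4064025878906, 65.38838958740234), (93.31304931640625, 103.20651245117188), 177.86448669433594) [0.59315637 0.18643607 0.1       ] [0.59337413 0.18650592 0.10018191]
t 6.1667 pos [0.4919 0.16   0.1767] yaw -78.1 q [ 0.14  0.17 -0.59  1.85  0.1   1.15 -1.85] F [ 0.2 -0.2  0.3] T [-0.02 -0.   -0.01] op 0.0847
now [0.4919 0.16   0.1767] yaw -78.1 d(mm) [281.4 -23.1 -71.5] w [  0.04 -13.1    0.03]
```

```bash
python3 - <<'E'
from h import *
to([.440,-.375,.19],-64.6)
E
```

```text
now [0.4919 0.16   0.1767] yaw -78.1 d(mm) [ 512.9  -12.9 -161.1] w [  0.04 -13.5    0.03]
```

```bash
python3 -m handwheel '[{"grip":0.085,"dx":0.26,"dy":-0.013,"dz":-0.08,"wx":0,"wy":-7,"wz":0},{"grip":0.085,"dx":0.26,"dy":-0.013,"dz":-0.08,"wx":0,"wy":-7,"wz":0},{"grip":0.085,"dx":0.26,"dy":-0.013,"dz":-0.08,"wx":0,"wy":-7,"wz":0},{"grip":0.085,"dx":0.26,"dy":-0.013,"dz":-0.08,"wx":0,"wy":-7,"wz":0},{"grip":0.085,"dx":0.26,"dy":-0.013,"dz":-0.08,"wx":0,"wy":-7,"wz":0},{"grip":0.085,"dx":0.26,"dy":-0.013,"dz":-0.08,"wx":0,"wy":-7,"wz":0},{"grip":0.085,"dx":0.513,"dy":-0.013,"dz":-0.161,"wx":0,"wy":-13.5,"wz":0},{"grip":0.085,"dx":0.513,"dy":-0.013,"dz":-0.161,"wx":0,"wy":-13.5,"wz":0},{"grip":0.085,"dx":0.513,"dy":-0.013,"dz":-0.161,"wx":0,"wy":-13.5,"wz":0},{"grip":0.085,"dx":0.513,"dy":-0.013,"dz":-0.161,"wx":0,"wy":-13.5,"wz":0}]';python3 -m handwheel '[{"grip":0.05,"dx":0,"dy":0,"dz":0,"wx":0,"wy":0,"wz":0},{"grip":0.05,"dx":0,"dy":0,"dz":0,"wx":0,"wy":0,"wz":0}]'; python3 - <<'E'
from h import *
st();to([.440,-.375,.19],-64.6)
E
```

```text
t: 7.0
eef_pos: [0.4524, -0.2472, 0.1891]
orientation: [0.598, -0.378, 0.378, -0.597]
wrist_force: [1.4, -0.7, 0.8]
opening: 0.0845
t: 7.17
eef_pos: [0.4521, -0.2477, 0.1885]
orientation: [0.597, -0.38, 0.379, -0.596]
wrist_force: [-0.7, 0.6, 0.2]
opening: 0.0634
t 7.1667 pos [ 0.4521 -0.2477  0.1885] yaw -64.94 q [ 0.64  0.12 -0.24  1.86  0.03  1.17 -0.75] F [-0.7  0.6  0.2] T [0.05 0.03 0.01] op 0.0634
now [ 0.4521 -0.2477  0.1885] yaw -64.94 d(mm) [110.2  -1.5 -64.9] w [ 0.08 -0.34 -0.05]
```

```bash
python3 -m handwheel '[{"grip":0.05,"dx":0.11,"dy":-0.001,"dz":-0.065,"wx":0,"wy":-0.3,"wz":0},{"grip":0.05,"dx":0.11,"dy":-0.001,"dz":-0.065,"wx":0,"wy":-0.3,"wz":0},{"grip":0.05,"dx":0.11,"dy":-0.001,"dz":-0.065,"wx":0,"wy":-0.3,"wz":0},{"grip":0.05,"dx":0.11,"dy":-0.001,"dz":-0.065,"wx":0,"wy":-0.3,"wz":0},{"grip":0.05,"dx":0.11,"dy":-0.001,"dz":-0.065,"wx":0,"wy":-0.3,"wz":0},{"grip":0.05,"dx":0.11,"dy":-0.001,"dz":-0.065,"wx":0,"wy":-0.3,"wz":0}]'; python3 - <<'E'
from h import *
st();snap('wrist','w9')
E
```

```text
t: 7.67
eef_pos: [0.4423, -0.3704, 0.1897]
orientation: [-0.599, 0.376, -0.375, 0.599]
wrist_force: [0.8, 0.2, -0.9]
opening: 0.0503
t 7.6667 pos [ 0.4423 -0.3704  0.1897] yaw -64.23 q [ 0.76  0.23 -0.16  1.72  0.04  1.19 -0.53] F [ 0.8  0.2 -0.9] T [-0.01 -0.05  0.02] op 0.0503
```

View pics/w9.png

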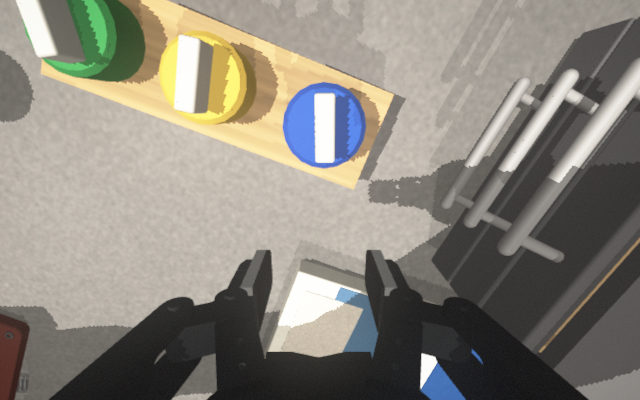

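The wing sits at (324,127) and is nearly vertical in the picture, so it lines up with the jaws.

```bash
python3 - <<'E'
from h import *
c=load('w9');wing(c,(280,80,370,175));to([.504,-.345,.107],-64.6)
E
```

```text
wing ctr [ 0.5034 -0.3442  0.11  ] sides [0.013  0.045  0.0139 0.045 ] yaw 26.733519809735526 px ((324.0, 127.5), (69.0, 20.0), 90.0)
now [ 0.4427 -0.3697  0.19  ] yaw -64.15 d(mm) [ 4.6 83.  65.9] w [-0.01  0.45 -0.08]
```

```bash
python3 -m handwheel '[{"grip":0.05,"dx":0.0037,"dy":0,"dz":0.04,"wx":0,"wy":0.2,"wz":0},{"grip":0.05,"dx":0.0037,"dy":0,"dz":0.0658,"wx":0,"wy":0.2,"wz":0},{"grip":0.05,"dx":0.0037,"dy":0.03,"dz":0.0658,"wx":0,"wy":0.2,"wz":0},{"grip":0.05,"dx":0.0037,"dy":0.05,"dz":0.0658,"wx":0,"wy":0.2,"wz":0},{"grip":0.05,"dx":0.0037,"dy":0.05,"dz":0.0658,"wx":0,"wy":0.2,"wz":0},{"grip":0.05,"dx":0.0037,"dy":0.05,"dz":0.0658,"wx":0,"wy":0.2,"wz":0}]'; python3 - <<'E'
from h import *
st();to([.5035,-.3443,.108],-64);snap('wrist','w10');
E
```

```text
t: 8.22
eef_pos: [0.5029, -0.3441, 0.1399]
orientation: [-0.598, 0.377, -0.376, 0.599]
wrist_force: [-0.5, -0.4, 1.2]
opening: 0.0498
t 8.2167 pos [ 0.5029 -0.3441  0.1399] yaw -64.32 q [ 0.68  0.34 -0.18  1.69  0.07  1.12 -0.65] F [-0.5 -0.4  1.2] T [-0.01 -0.01 -0.03] op 0.0498
now [ 0.5029 -0.3441  0.1399] yaw -64.32 d(mm) [ 0.5 31.9  0.5] w [ 0.06 -0.32 -0.13]
```

View pics/w10.png

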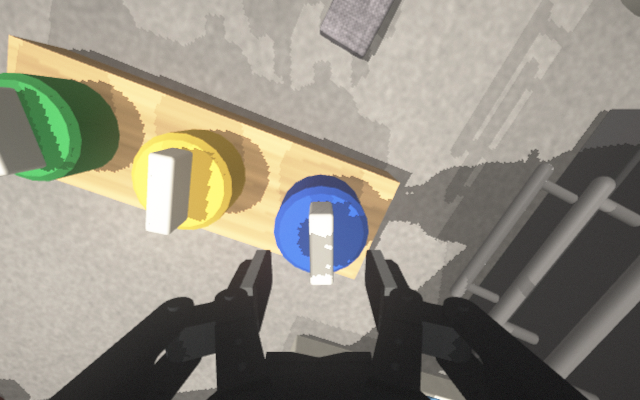

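The wing (320,205–283) is centred between the fingers (270 and 367). I descend and grip.

```bash
python3 -m handwheel '[{"grip":0.05,"dx":0.0005,"dy":0.016,"dz":0.0005,"wx":0,"wy":-0.3,"wz":0},{"grip":0.05,"dx":0.0005,"dy":0.032,"dz":0.0005,"wx":0,"wy":-0.3,"wz":0},{"grip":0.05,"dx":0.0005,"dy":0.032,"dz":0.0005,"wx":0,"wy":-0.3,"wz":0},{"grip":0.02,"dx":0.0005,"dy":0.032,"dz":0.0005,"wx":0,"wy":-0.3,"wz":0},{"grip":0.01,"dx":0.0005,"dy":0.032,"dz":0.0005,"wx":0,"wy":-0.3,"wz":0},{"grip":0.01,"dx":0.0005,"dy":0.032,"dz":0.0005,"wx":0,"wy":-0.3,"wz":0},{"grip":0.01,"dx":0.0005,"dy":0.032,"dz":0.0005,"wx":0,"wy":-0.3,"wz":0},{"grip":0.01,"dx":0.0005,"dy":0.032,"dz":0.0005,"wx":0,"wy":-0.3,"wz":0}]' 60; python3 - <<'E'
from h import *
st()
E
```

```text
t: 8.93
eef_pos: [0.5045, -0.3464, 0.1101]
orientation: [0.599, -0.375, 0.376, -0.599]
wrist_force: [-1.7, 0.3, 7.0]
opening: 0.0126
t 8.9333 pos [ 0.5045 -0.3464  0.1101] yaw -64.13 q [ 0.68  0.37 -0.18  1.71  0.08  1.06 -0.65] F [-1.7  0.3  7. ] T [ 0.15  0.23 -0.04] op 0.0126
```

```bash
python3 -m handwheel '[{"grip":0.005,"dx":0,"dy":-0.01,"dz":0,"wx":0,"wy":0,"wz":0},{"grip":0.005,"dx":0,"dy":-0.03,"dz":0,"wx":0,"wy":0,"wz":0},{"grip":0.005,"dx":0,"dy":-0.05,"dz":0,"wx":0,"wy":0,"wz":0},{"grip":0.005,"dx":0,"dy":-0.07,"dz":0,"wx":0,"wy":0,"wz":0},{"grip":0.005,"dx":0,"dy":-0.1,"dz":0,"wx":0,"wy":0,"wz":0},{"grip":0.005,"dx":0,"dy":-0.13,"dz":0,"wx":0,"wy":0,"wz":0},{"grip":0.005,"dx":0,"dy":-0.155,"dz":0,"wx":0,"wy":0,"wz":0},{"grip":0.005,"dx":0,"dy":-0.155,"dz":0,"wx":0,"wy":0,"wz":0},{"grip":0.005,"dx":0,"dy":-0.155,"dz":0,"wx":0,"wy":0,"wz":0}]' 90; python3 - <<'E'
from h import *
st();snap('wrist','w11');snap('side','s1')
E
```

```text
t: 9.68
eef_pos: [0.5043, -0.3464, 0.2655]
orientation: [0.599, -0.374, 0.377, -0.599]
wrist_force: [0.9, 0.8, -3.6]
opening: 0.0118
t 9.6833 pos [ 0.5043 -0.3464  0.2655] yaw -64.14 q [ 0.68  0.26 -0.18  1.53  0.05  1.35 -0.63] F [ 0.9  0.8 -3.6] T [0.03 0.06 0.01] op 0.0118
```

View pics/w11.png

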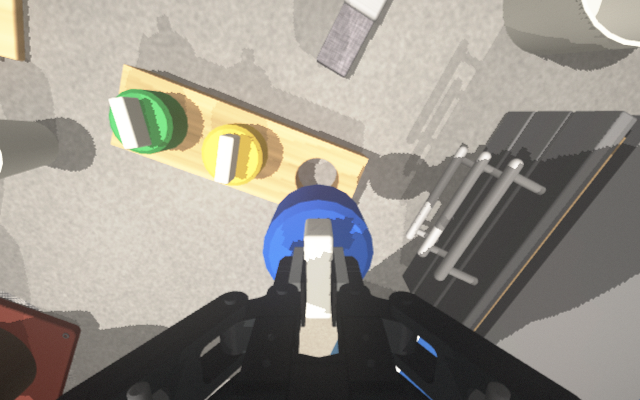

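View pics/s1.png

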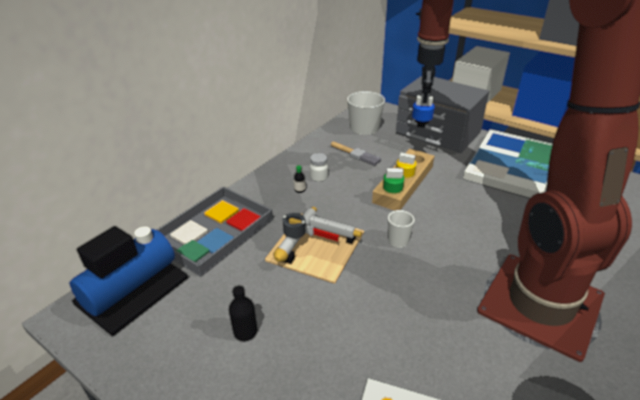

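```bash
python3 -m handwheel '[{"grip":0.005,"dx":-0.02,"dy":0,"dz":0.02,"wx":0,"wy":-7,"wz":0},{"grip":0.005,"dx":-0.04,"dy":0,"dz":0.042,"wx":0,"wy":-14,"wz":0},{"grip":0.005,"dx":-0.06,"dy":0,"dz":0.063,"wx":0,"wy":-21,"wz":0},{"grip":0.005,"dx":-0.08,"dy":0,"dz":0.084,"wx":0,"wy":-28,"wz":0},{"grip":0.005,"dx":-0.10,"dy":0,"dz":0.105,"wx":0,"wy":-35,"wz":0},{"grip":0.005,"dx":-0.12,"dy":0,"dz":0.126,"wx":0,"wy":-42,"wz":0},{"grip":0.005,"dx":-0.14,"dy":0,"dz":0.147,"wx":0,"wy":-49,"wz":0},{"grip":0.005,"dx":-0.16,"dy":0,"dz":0.168,"wx":0,"wy":-56,"wz":0},{"grip":0.005,"dx":-0.18,"dy":0,"dz":0.189,"wx":0,"wy":-63,"wz":0},{"grip":0.005,"dx":-0.20,"dy":0,"dz":0.21,"wx":0,"wy":-70,"wz":0}]'; python3 - <<'E'
from h import *
st();to([.719,.2115,.262],102)
E
```

```text
t: 10.62
eef_pos: [0.605, -0.0732, 0.2618]
orientation: [-0.706, -0.037, 0.039, 0.706]
wrist_force: [0.8, 0.0, -2.2]
opening: 0.0116
t 10.6167 pos [ 0.605  -0.0732  0.2618] yaw 6.21 q [ 0.44  0.29 -0.49  1.53  0.14  1.36  0.05] F [ 0.8  0.  -2.2] T [ 0.03 -0.06 -0.02] op 0.0116
now [ 0.605  -0.0732  0.2618] yaw 6.21 d(mm) [144.1  -0.4 270.7] w [-1.600e-01 -9.579e+01 -8.000e-02]
```

```bash
python3 -m handwheel '[{"grip":0.005,"dx":0.01,"dy":0,"dz":0.02,"wx":0,"wy":-7,"wz":0},{"grip":0.005,"dx":0.02,"dy":0,"dz":0.04,"wx":0,"wy":-14,"wz":0},{"grip":0.005,"dx":0.03,"dy":0,"dz":0.06,"wx":0,"wy":-21,"wz":0},{"grip":0.005,"dx":0.04,"dy":0,"dz":0.08,"wx":0,"wy":-28,"wz":0},{"grip":0.005,"dx":0.05,"dy":0,"dz":0.10,"wx":0,"wy":-35,"wz":0},{"grip":0.005,"dx":0.06,"dy":0,"dz":0.12,"wx":0,"wy":-42,"wz":0},{"grip":0.005,"dx":0.07,"dy":0,"dz":0.14,"wx":0,"wy":-49,"wz":0},{"grip":0.005,"dx":0.08,"dy":0,"dz":0.16,"wx":0,"wy":-56,"wz":0},{"grip":0.005,"dx":0.09,"dy":0,"dz":0.18,"wx":0,"wy":-63,"wz":0},{"grip":0.005,"dx":0.1,"dy":0,"dz":0.20,"wx":0,"wy":-69,"wz":0}]'; python3 - <<'E'
from h import *
st();to([.719,.2115,.262],102)
E
```

```text
t: 11.45
eef_pos: [0.6842, 0.1353, 0.2614]
orientation: [-0.56, -0.431, 0.433, 0.561]
wrist_force: [0.4, -0.6, -1.8]
opening: 0.0119
t 11.45 pos [0.6842 0.1353 0.2614] yaw 75.23 q [ 0.21  0.52 -0.72  1.28  0.34  1.46  0.84] F [ 0.4 -0.6 -1.8] T [ 0.02 -0.04 -0.05] op 0.0119
now [0.6842 0.1353 0.2614] yaw 75.23 d(mm) [ 82.5  -0.7 -14.3] w [ -0.17 -26.77  -0.03]
```

```bash
python3 -m handwheel '[{"grip":0.005,"dx":0.02,"dy":0,"dz":-0.003,"wx":0,"wy":-7,"wz":0},{"grip":0.005,"dx":0.04,"dy":0,"dz":-0.006,"wx":0,"wy":-14,"wz":0},{"grip":0.005,"dx":0.06,"dy":0,"dz":-0.01,"wx":0,"wy":-21,"wz":0},{"grip":0.005,"dx":0.0825,"dy":0,"dz":-0.014,"wx":0,"wy":-26.8,"wz":0},{"grip":0.005,"dx":0.0825,"dy":0,"dz":-0.014,"wx":0,"wy":-26.8,"wz":0},{"grip":0.005,"dx":0.0825,"dy":0,"dz":-0.014,"wx":0,"wy":-26.8,"wz":0},{"grip":0.005,"dx":0.0825,"dy":0,"dz":-0.014,"wx":0,"wy":-26.8,"wz":0}]'; python3 - <<'E'
from h import *
st();c=snap('wrist','w12')
E
```

```text
t: 12.03
eef_pos: [0.7192, 0.2102, 0.2618]
orientation: [-0.446, -0.547, 0.549, 0.447]
wrist_force: [-0.3, 0.9, -2.1]
opening: 0.012
t 12.0333 pos [0.7192 0.2102 0.2618] yaw 101.61 q [ 0.1   0.65 -0.78  1.11  0.44  1.54  1.19] F [-0.3  0.9 -2.1] T [-0.02 -0.02  0.  ] op 0.012
```

View pics/w12.png

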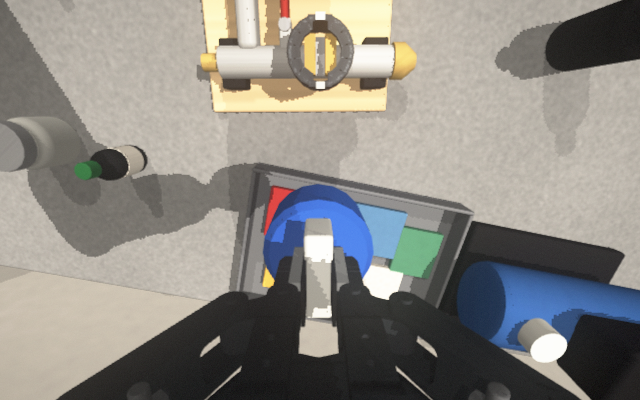

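The held pod is at (318,240). The socket is at (320,50) with its marks at (320,16) and (320,85).

```bash
python3 - <<'E'
from h import *
c=load('w12');a=mark(c,320,16,.1,8);b=mark(c,320,85,.1,6);d=b-a
print(a,b,(a+b)/2,np.linalg.norm(d),np.degrees(np.arctan2(d[1],d[0])))
P=pts(c);z=P[...,2];s=((z>.096)&(z<.104));s[105:]=0;s[:,:280]=0;s[:,365:]=0
k=max(cv2.findContours(s.astype(np.uint8),0,2)[0],key=cv2.contourArea);e=cv2.fitEllipse(k);print(e,ray(c,*e[0],.1),P[s].mean(0))
# held wing: centre column by edges at a few rows
hsv=cv2.cvtColor(c['pixels'],cv2.COLOR_RGB2HSV)
for r in (225,235,245,250):
    u=np.nonzero((hsv[r,270:370,1]<60)&(hsv[r,270:370,2]>90))[0]+270;print(r,u.min(),u.max())
st()
M=R.from_quat(c['orientation']);s=sense();print('tcp in cam',M.inv().apply(np.array(s['eef_pos'])-c['xyz']))
E
```

```text
px 319.89473684210526 15.063157894736841 95.0
px 320.0 84.65217391304348 69.0
[0.5651033  0.18071502 0.1       ] [0.61872086 0.19195871 0.1       ] [0.59191208 0.18633687 0.1       ] 0.0547837858615847 11.843400494377708
((320.3458557128906, 50.49360656738281), (66.34249114990234, 74.92584228515625), 0.7846859097480774) [0.59146784 0.18659951 0.1       ] [0.591247   0.18655501 0.10020213]
225 305 331
235 304 332
245 303 332
250 294 342
t 12.0833 pos [0.7194 0.2096 0.2623] yaw 101.57 q [ 0.1   0.65 -0.78  1.11  0.44  1.54  1.19] F [ 0.1  0.1 -1.5] T [ 0.01  0.01 -0.03] op 0.0123
tcp in cam [-0.00156681  0.0374739   0.14176123]
```

```bash
python3 - <<'E'
from h import *
E={'w4':([.5263,.1053,.1223],-78.11),'w8':([.4918,.1602,.1768],-78.07),'w9':([.4425,-.3700,.1898],-64.2),'w10':([.5029,-.3441,.1399],-64.32),'w11':([.5043,-.3464,.2655],-64.14),'w12':([.7193,.2099,.262],101.6)}
A=[];y=[]
for f,(p,yw) in E.items():
    c=load(f);d=c['xyz']-np.array(p);t=np.radians(yw);x=np.array([np.cos(t),np.sin(t)]);z=np.array([-np.sin(t),np.cos(t)])
    A+= [[x[0],z[0],1,0],[x[1],z[1],0,1]];y+=[d[0],d[1]];print(f,(d*1000).round(1))
s=np.linalg.lstsq(np.array(A),np.array(y),rcond=None)[0];print('nom x,z, bias',s*1000,'res',(np.array(A)@s-y)*1000)
E
```

```text
w4 [ 74.8  16.3 123. ]
w8 [ 75.5  17.4 124.2]
w9 [ 69.4  34.1 124. ]
w10 [ 69.8  34.5 124. ]
w11 [ 69.1  35.1 124.3]
w12 [-77.2 -14.5 124.1]
nom x,z, bias [ 0.24075202 77.84800598 -0.9002147   0.95052369] res [ 0.56484727  0.44167661 -0.16607628 -0.5842937  -0.12367616  0.48580908
 -0.44575326  0.01059946  0.15363266 -0.40192157  0.01702576  0.04813013]
```

```bash
python3 - <<'E'
from h import *
to([.5928,.185,.262],102);to([.5928,.185,.212],102)
E
```

```text
now [0.7194 0.2096 0.2623] yaw 101.57 d(mm) [  1.3   0.5 129. ] w [-0.09 -0.43 -0.05]
now [0.7194 0.2096 0.2623] yaw 101.57 d(mm) [  1.4  50.5 128.9] w [-0.09 -0.43 -0.05]
```

```bash
python3 -m handwheel '[{"grip":0.005,"dx":0.001,"dy":0,"dz":0.03,"wx":0,"wy":-0.4,"wz":0},{"grip":0.005,"dx":0.001,"dy":0,"dz":0.06,"wx":0,"wy":-0.4,"wz":0},{"grip":0.005,"dx":0.001,"dy":0,"dz":0.09,"wx":0,"wy":-0.4,"wz":0},{"grip":0.005,"dx":0.001,"dy":0,"dz":0.115,"wx":0,"wy":-0.4,"wz":0},{"grip":0.005,"dx":0.0013,"dy":0,"dz":0.129,"wx":0,"wy":-0.4,"wz":0},{"grip":0.005,"dx":0.0013,"dy":0.025,"dz":0.129,"wx":0,"wy":-0.4,"wz":0},{"grip":0.005,"dx":0.0013,"dy":0.045,"dz":0.129,"wx":0,"wy":-0.4,"wz":0},{"grip":0.005,"dx":0.0013,"dy":0.050,"dz":0.129,"wx":0,"wy":-0.4,"wz":0},{"grip":0.005,"dx":0.0013,"dy":0.050,"dz":0.129,"wx":0,"wy":-0.4,"wz":0}]'; python3 - <<'E'
from h import *
st();to([.5928,.185,.212],102);c=snap('wrist','w13');c=snap('side','s2');im=cv2.cvtColor(c['pixels'],cv2.COLOR_RGB2BGR);cv2.imwrite('pics/s2z.png',cv2.resize(im[150:290,230:400],None,fx=4,fy=4,interpolation=2))
E
```

```text
t: 12.83
eef_pos: [0.5923, 0.1842, 0.2121]
orientation: [-0.445, -0.548, 0.55, 0.446]
wrist_force: [-0.5, -0.2, -1.1]
opening: 0.012
t 12.8333 pos [0.5923 0.1842 0.2121] yaw 101.95 q [ 0.28  0.42 -0.86  1.55  0.33  1.32  1.17] F [-0.5 -0.2 -1.1] T [-0.03 -0.05  0.03] op 0.012
now [0.5923 0.1842 0.2121] yaw 101.95 d(mm) [ 0.7  0.1 -0.7] w [-0.16 -0.05 -0.06]
```

View pics/w13.png

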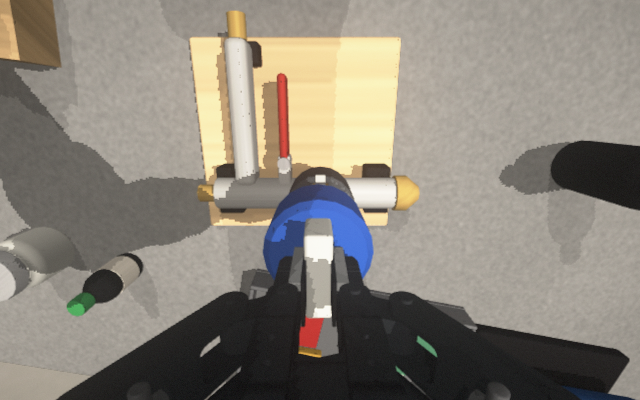

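View pics/s2z.png

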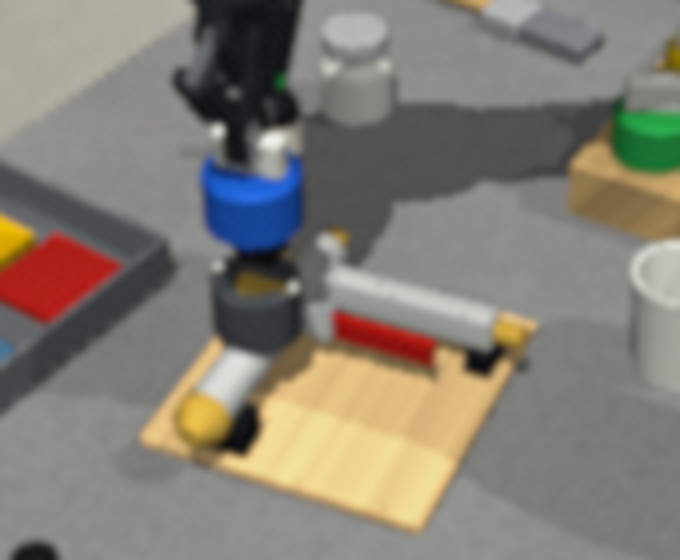

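```bash
python3 - <<'E'
from h import *
c=load('s2');K=np.array(c['camera_matrix']);Rm=R.from_quat(c['orientation'])
def proj(p):
    q=K@Rm.inv().apply(np.array(p)-c['xyz']);return q[:2]/q[2]
hsv=cv2.cvtColor(c['pixels'],cv2.COLOR_RGB2HSV)
b=cv2.inRange(hsv,(100,120,40),(130,255,255));b[:180]=0;b[225:]=0;b[:,:270]=0;b[:,320:]=0
for r in range(192,208,3):
    u=np.nonzero(b[r])[0];print('drum',r,u.min(),u.max(),(u.min()+u.max())/2)
print('pred drum', [proj([.5923,.1842,.109+h]) for h in (.04,.058,.078)])
v=hsv[...,2]
for r in range(220,234,3):
    u=np.nonzero(v[r,275:315]<90)[0]+275;print('sock',r,u.min(),u.max(),(u.min()+u.max())/2)
print('pred sock',[proj([.5928,.185,h]) for h in (.1,.085,.07)])
print('du per mm +x,+y',proj([.5938,.185,.1])-proj([.5928,.185,.1]),proj([.5928,.186,.1])-proj([.5928,.185,.1]))
E
```

```text
drum 192 281 305 293.0
drum 195 280 305 292.5
drum 198 281 305 293.0
drum 201 281 305 293.0
drum 204 282 305 293.5
drum 207 283 303 293.0
pred drum [array([293.67106878, 204.00982705]), array([293.34611933, 198.30290828]), array([292.97785903, 191.83534354])]
sock 220 283 301 292.0
sock 223 283 306 294.5
sock 226 283 305 294.0
sock 229 283 305 294.0
sock 232 284 305 294.5
pred sock [array([294.18109043, 219.11135984]), array([294.43705858, 223.56084442]), array([294.68922652, 227.94427015])]
du per mm +x,+y [-0.30140844 -0.14277068] [-0.24277226  0.20037983]
```

```bash
python3 -m handwheel '[{"grip":0.005,"dx":0.0007,"dy":0.005,"dz":-0.0007,"wx":0,"wy":0,"wz":0},{"grip":0.005,"dx":0.0007,"dy":0.010,"dz":-0.0007,"wx":0,"wy":0,"wz":0},{"grip":0.005,"dx":0.0007,"dy":0.015,"dz":-0.0007,"wx":0,"wy":0,"wz":0},{"grip":0.005,"dx":0.0007,"dy":0.018,"dz":-0.0007,"wx":0,"wy":0,"wz":0},{"grip":0.005,"dx":0.0007,"dy":0.020,"dz":-0.0007,"wx":0,"wy":0,"wz":0},{"grip":0.005,"dx":0.0007,"dy":0.022,"dz":-0.0007,"wx":0,"wy":0,"wz":0},{"grip":0.005,"dx":0.0007,"dy":0.022,"dz":-0.0007,"wx":0,"wy":0,"wz":0}]'; python3 - <<'E'
from h import *
st()
E
```

```text
t: 13.52
eef_pos: [0.5934, 0.1866, 0.191]
orientation: [-0.445, -0.55, 0.55, 0.445]
wrist_force: [0.6, -0.9, -1.1]
opening: 0.0114
t 13.5167 pos [0.5934 0.1866 0.191 ] yaw 102.07 q [ 0.28  0.44 -0.85  1.58  0.34  1.28  1.15] F [ 0.6 -0.9 -1.1] T [ 0.09  0.01 -0.04] op 0.0114
```

```bash
python3 - <<'E'
from h import *
to([.593,.1852,.191],102)
E
python3 -m handwheel '[{"grip":0.005,"dx":-0.001,"dy":0.002,"dz":0,"wx":0,"wy":0,"wz":0},{"grip":0.005,"dx":-0.001,"dy":0.004,"dz":0,"wx":0,"wy":0,"wz":0},{"grip":0.005,"dx":-0.001,"dy":0.006,"dz":0,"wx":0,"wy":0,"wz":0},{"grip":0.005,"dx":-0.001,"dy":0.006,"dz":0,"wx":0,"wy":0,"wz":0}]'; python3 - <<'E'
from h import *
st()
E
python3 -m handwheel '[{"grip":0.005,"dx":0,"dy":0.002,"dz":0,"wx":0,"wy":0,"wz":0},{"grip":0.005,"dx":0,"dy":0.004,"dz":0,"wx":0,"wy":0,"wz":0},{"grip":0.005,"dx":0,"dy":0.004,"dz":0,"wx":0,"wy":0,"wz":0}]'; python3 - <<'E'
from h import *
st()
E
```

```text
now [0.5934 0.1866 0.191 ] yaw 102.07 d(mm) [-1.3  0.   0.7] w [-0.03  0.07  0.  ]
t: 13.85
eef_pos: [0.5936, 0.1855, 0.185]
orientation: [-0.445, -0.55, 0.55, 0.445]
wrist_force: [0.1, 0.2, -1.5]
opening: 0.0117
t 13.85 pos [0.5936 0.1855 0.185 ] yaw 102.06 q [ 0.28  0.45 -0.85  1.59  0.35  1.27  1.15] F [ 0.1  0.2 -1.5] T [ 0.01 -0.    0.01] op 0.0117
t: 14.1
eef_pos: [0.5936, 0.1856, 0.181]
orientation: [-0.445, -0.55, 0.55, 0.445]
wrist_force: [-0.5, 0.2, -2.4]
opening: 0.0119
t 14.1 pos [0.5936 0.1856 0.181 ] yaw 102.07 q [ 0.28  0.45 -0.85  1.59  0.35  1.26  1.15] F [-0.5  0.2 -2.4] T [0.02 0.05 0.03] op 0.0119
```

```bash
python3 -m handwheel '[{"grip":0.005,"dx":0,"dy":0.002,"dz":0,"wx":0,"wy":0,"wz":0},{"grip":0.005,"dx":0,"dy":0.004,"dz":0,"wx":0,"wy":0,"wz":0},{"grip":0.005,"dx":0,"dy":0.004,"dz":0,"wx":0,"wy":0,"wz":0}]'; python3 - <<'E'
from h import *
st()
E
python3 -m handwheel '[{"grip":0.005,"dx":0,"dy":0.002,"dz":0,"wx":0,"wy":0,"wz":0},{"grip":0.005,"dx":0,"dy":0.004,"dz":0,"wx":0,"wy":0,"wz":0},{"grip":0.005,"dx":0,"dy":0.004,"dz":0,"wx":0,"wy":0,"wz":0}]'; python3 - <<'E'
from h import *
st()
E
```

```text
t: 14.35
eef_pos: [0.5939, 0.1858, 0.1775]
orientation: [0.445, 0.55, -0.55, -0.445]
wrist_force: [-0.4, 0.8, 3.0]
opening: 0.0121
t 14.35 pos [0.5939 0.1858 0.1775] yaw 102.06 q [ 0.28  0.45 -0.85  1.59  0.35  1.25  1.15] F [-0.4  0.8  3. ] T [-0.08  0.03 -0.06] op 0.0121
t: 14.6
eef_pos: [0.5939, 0.1858, 0.1735]
orientation: [0.445, 0.55, -0.55, -0.445]
wrist_force: [-0.3, 0.1, 4.2]
opening: 0.0117
t 14.6 pos [0.5939 0.1858 0.1735] yaw 102.06 q [ 0.27  0.46 -0.85  1.6   0.36  1.25  1.15] F [-0.3  0.1  4.2] T [-0.03  0.1   0.02] op 0.0117
```

```bash
python3 -m handwheel '[{"grip":0.005,"dx":0,"dy":0.002,"dz":0,"wx":0,"wy":0,"wz":0},{"grip":0.005,"dx":0,"dy":0.004,"dz":0,"wx":0,"wy":0,"wz":0},{"grip":0.005,"dx":0,"dy":0.005,"dz":0,"wx":0,"wy":0,"wz":0},{"grip":0.005,"dx":0,"dy":0.005,"dz":0,"wx":0,"wy":0,"wz":0}]'; python3 - <<'E'
from h import *
st()
E
python3 -m handwheel '[{"grip":0.005,"dx":0,"dy":0.001,"dz":0,"wx":0,"wy":0,"wz":0},{"grip":0.005,"dx":0,"dy":0.001,"dz":0,"wx":0,"wy":0,"wz":0}]'; python3 - <<'E'
from h import *
st()
E
```

```text
t: 14.93
eef_pos: [0.5943, 0.1859, 0.1699]
orientation: [0.445, 0.55, -0.549, -0.444]
wrist_force: [-2.9, -2.5, 12.9]
opening: 0.0117
t 14.9333 pos [0.5943 0.1859 0.1699] yaw 102.06 q [ 0.27  0.46 -0.84  1.6   0.36  1.24  1.14] F [-2.9 -2.5 12.9] T [-0.41  0.82 -0.01] op 0.0117
t: 15.1
eef_pos: [0.5945, 0.1861, 0.1699]
orientation: [0.445, 0.55, -0.549, -0.444]
wrist_force: [-4.2, -3.0, 18.9]
opening: 0.0121
t 15.1 pos [0.5945 0.1861 0.1699] yaw 102.06 q [ 0.27  0.46 -0.84  1.6   0.36  1.24  1.14] F [-4.2 -3.  18.9] T [-0.69  1.29 -0.06] op 0.0121
```

```bash
python3 -m handwheel '[{"grip":0.005,"dx":-0.0004,"dy":-0.0007,"dz":0.0009,"wx":0,"wy":0,"wz":0},{"grip":0.005,"dx":-0.0004,"dy":-0.0007,"dz":0.0009,"wx":0,"wy":4,"wz":0},{"grip":0.005,"dx":-0.0004,"dy":-0.0007,"dz":0.0009,"wx":0,"wy":8,"wz":0},{"grip":0.005,"dx":-0.0004,"dy":-0.0007,"dz":0.0009,"wx":0,"wy":12,"wz":0},{"grip":0.005,"dx":-0.0004,"dy":-0.0007,"dz":0.0009,"wx":0,"wy":12,"wz":0}]' 110; python3 - <<'E'
from h import *
st()
E
```

```text
t: 15.52
eef_pos: [0.5939, 0.1856, 0.17]
orientation: [0.501, 0.5, -0.498, -0.5]
wrist_force: [-2.5, -1.4, 13.1]
opening: 0.0113
t 15.5167 pos [0.5939 0.1856 0.17  ] yaw 89.81 q [ 0.25  0.44 -0.8   1.61  0.34  1.23  0.95] F [-2.5 -1.4 13.1] T [-0.16  0.38  0.05] op 0.0113
```

```bash
python3 -m handwheel '[{"grip":0.005,"dx":0,"dy":0,"dz":0,"wx":0,"wy":6,"wz":0},{"grip":0.005,"dx":0,"dy":0,"dz":0,"wx":0,"wy":12,"wz":0},{"grip":0.005,"dx":0,"dy":0,"dz":0,"wx":0,"wy":18,"wz":0},{"grip":0.005,"dx":0,"dy":0,"dz":0,"wx":0,"wy":24,"wz":0},{"grip":0.005,"dx":0,"dy":0,"dz":0,"wx":0,"wy":30,"wz":0},{"grip":0.005,"dx":0,"dy":0,"dz":0,"wx":0,"wy":30,"wz":0}]'; python3 - <<'E'
from h import *
st()
E
```

```text
t: 16.02
eef_pos: [0.5941, 0.1857, 0.17]
orientation: [0.614, 0.353, -0.351, -0.613]
wrist_force: [-0.2, -0.5, 11.1]
opening: 0.0114
t 16.0167 pos [0.5941 0.1857 0.17  ] yaw 59.68 q [ 0.18  0.42 -0.71  1.61  0.29  1.22  0.46] F [-0.2 -0.5 11.1] T [-0.15  0.08  0.1 ] op 0.0114
```

```bash
python3 -m handwheel '[{"grip":0.005,"dx":0,"dy":0,"dz":0,"wx":0,"wy":6,"wz":0},{"grip":0.005,"dx":0,"dy":0,"dz":0,"wx":0,"wy":12,"wz":0},{"grip":0.005,"dx":0,"dy":0,"dz":0,"wx":0,"wy":18,"wz":0},{"grip":0.005,"dx":0,"dy":0,"dz":0,"wx":0,"wy":24,"wz":0},{"grip":0.005,"dx":0,"dy":0,"dz":0,"wx":0,"wy":30,"wz":0},{"grip":0.005,"dx":0,"dy":0,"dz":0,"wx":0,"wy":36,"wz":0},{"grip":0.005,"dx":0,"dy":0,"dz":0,"wx":0,"wy":36,"wz":0}]'; python3 - <<'E'
from h import *
st()
E
python3 -m handwheel '[{"grip":0.005,"dx":0,"dy":0,"dz":0,"wx":0,"wy":4,"wz":0},{"grip":0.005,"dx":0,"dy":0,"dz":0,"wx":0,"wy":8,"wz":0},{"grip":0.005,"dx":0,"dy":0,"dz":0,"wx":0,"wy":8,"wz":0}]'; python3 - <<'E'
from h import *
st()
E
```

```text
t: 16.6
eef_pos: [0.594, 0.1853, 0.17]
orientation: [0.692, 0.146, -0.144, -0.692]
wrist_force: [-2.1, -2.5, 12.4]
opening: 0.0115
t 16.6 pos [0.594  0.1853 0.17  ] yaw 23.68 q [ 0.1   0.39 -0.6   1.61  0.23  1.21 -0.13] F [-2.1 -2.5 12.4] T [-0.36  0.31  0.12] op 0.0115
t: 16.85
eef_pos: [0.594, 0.1852, 0.17]
orientation: [0.701, 0.098, -0.096, -0.7]
wrist_force: [-1.1, -1.7, 13.0]
opening: 0.0112
t 16.85 pos [0.594  0.1852 0.17  ] yaw 15.81 q [ 0.08  0.39 -0.57  1.61  0.22  1.2  -0.26] F [-1.1 -1.7 13. ] T [-0.54  0.41  0.1 ] op 0.0112
```

```bash
for i in 1 2; do python3 -m handwheel '[{"grip":0.005,"dx":0,"dy":0,"dz":0,"wx":0,"wy":3,"wz":0},{"grip":0.005,"dx":0,"dy":0,"dz":0,"wx":0,"wy":3,"wz":0}]' >/dev/null; python3 -c "
from h import *
st()"; done
```

```text
t 17.0167 pos [0.5939 0.1852 0.17  ] yaw 12.89 q [ 0.07  0.39 -0.56  1.61  0.22  1.2  -0.31] F [-2.4 -2.2 13.2] T [-0.54  0.38  0.14] op 0.0117
t 17.1833 pos [0.5939 0.1851 0.17  ] yaw 9.89 q [ 0.07  0.38 -0.56  1.61  0.21  1.2  -0.36] F [-1.5 -2.1 12.9] T [-0.56  0.43  0.17] op 0.011
```

```bash
for i in 1 2; do python3 -m handwheel '[{"grip":0.005,"dx":0,"dy":0,"dz":0,"wx":0,"wy":2.5,"wz":0},{"grip":0.005,"dx":0,"dy":0,"dz":0,"wx":0,"wy":2.5,"wz":0}]' >/dev/null; python3 -c "
from h import *
st()"; done; python3 -c "
from h import *
snap('wrist','w14')"
```

```text
t 17.35 pos [0.5939 0.1851 0.17  ] yaw 7.42 q [ 0.06  0.38 -0.55  1.62  0.21  1.2  -0.4 ] F [-3.1 -1.6 12.7] T [-0.58  0.44  0.24] op 0.0116
t 17.5167 pos [0.5939 0.1852 0.17  ] yaw 4.96 q [ 0.06  0.38 -0.54  1.62  0.21  1.2  -0.44] F [-1.2 -2.8 13.7] T [-0.66  0.47  0.53] op 0.0117
```

View pics/w14.png

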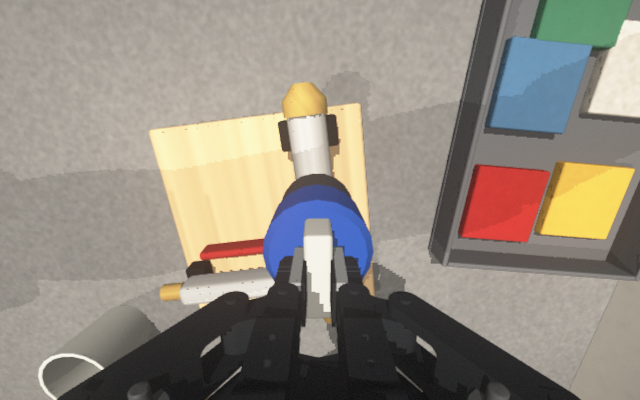

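Torque about vertical has jumped to 0.53 N m with the hand turned about 97°, so the pod is at the stop. The picture shows the pod on the socket, with the wing at (318,265) still in the jaws. I hold and check it is stable.

```bash
python3 -m handwheel '[{"grip":0.005,"dx":0,"dy":0.0003,"dz":0,"wx":0,"wy":0,"wz":0},{"grip":0.005,"dx":0,"dy":0.0003,"dz":0,"wx":0,"wy":0,"wz":0},{"grip":0.005,"dx":0,"dy":0.0003,"dz":0,"wx":0,"wy":0,"wz":0},{"grip":0.005,"dx":0,"dy":0.0003,"dz":0,"wx":0,"wy":0,"wz":0},{"grip":0.005,"dx":0,"dy":0.0003,"dz":0,"wx":0,"wy":0,"wz":0},{"grip":0.005,"dx":0,"dy":0.0003,"dz":0,"wx":0,"wy":0,"wz":0},{"grip":0.005,"dx":0,"dy":0.0003,"dz":0,"wx":0,"wy":0,"wz":0},{"grip":0.005,"dx":0,"dy":0.0003,"dz":0,"wx":0,"wy":0,"wz":0}]'; python3 - <<'E'
from h import *
st();c=snap('wrist','w15');d=snap('side','s3');im=cv2.cvtColor(d['pixels'],cv2.COLOR_RGB2BGR);cv2.imwrite('pics/s3z.png',cv2.resize(im[130:290,230:430],None,fx=3.7,fy=3.7,interpolation=2))
E
```

```text
t: 18.23
eef_pos: [0.594, 0.1852, 0.17]
orientation: [0.706, 0.033, -0.03, -0.706]
wrist_force: [-2.2, -2.7, 15.6]
opening: 0.0113
t 18.2333 pos [0.594  0.1852 0.17  ] yaw 5.09 q [ 0.06  0.38 -0.54  1.62  0.21  1.2  -0.44] F [-2.2 -2.7 15.6] T [-0.72  0.62  0.49] op 0.0113
```

View pics/s3z.png

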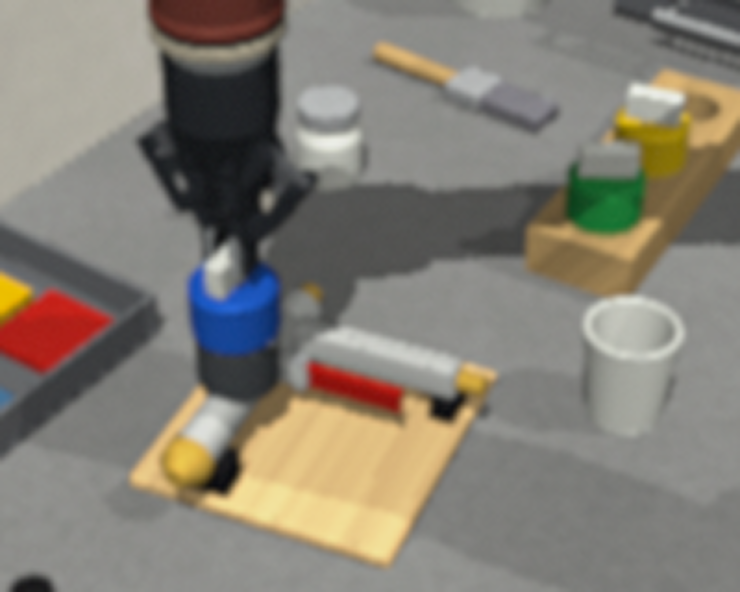

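The drum sits down on the socket, the gripper still holds the wing, and the trigger is released. The other pods and objects haven't moved. Handing in.

```bash
python3 -c "
from bench import hand_in
print(hand_in())
from h import *
st()"
```

```text
the job is handed in; nothing more can be done
None
the job is handed in; nothing more can be done
```

The job is done as asked and was handed in at about 18 s of the 64 s allowed. The blue pod is locked in the gun and still gripped.

- **Trigger:** I squeezed it to its stop. It swung about 15.7° (nominal 16°) and moved no further when I raised the grip from 60 to 90 N. A picture after release showed it sprung back.
- **Pod:** I lifted it from the rack and lowered it into the socket with its lugs in the notches. It then went down to the plunger stop, at a tool height of 0.170 m as predicted. The clockwise turn ended about 97° of hand rotation on, with torque about the vertical rising from about 0.15 to 0.5 N m. The 97° exceeds the nominal 86° by more than the key play of about 6°. I put the rest down to grip and arm flex.
- **Last checks:** Position and torque stayed steady over a 0.7 s hold, at about 16 N vertical force and 0.49 N m. The side view showed the drum on the socket and the trigger released. The yellow and green pods, cup, jar and brush were in place; the flask and ink bottle were not in that last picture.
- **Disagreement:** The wrist and top cameras differed by about 2–3 mm on the socket's position. I used a value between them, and the pod entered without jamming.

I could not read the arm's state after handing in, so the final second is unchecked.

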